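# Put away the charcoal set on the tea stand

## Task

Put the charcoal set away: take the pan by its handle, tip all its charcoal out into the wooden tray, and stand the empty pan upright again on the middle of the tile. Lower each of the fire sticks on the mat, rod down, into the dark bamboo vase so that its tip is on or near the bottom and it leans on the side of the rim towards the panel with the brass toggle. Do not knock or shift the incense box, the tea caddy or the copper lid rest.

Things in the scene. Friction and masses are not known exactly. Their poses are not given: they have to be found in the camera images.
- stand: Fixed mulberry display stand: board 175 x 130 mm, 12 mm thick, carrying a dark bamboo vase pinned to it (upright open tube) and a low upright folding side panel with a brass toggle (10 mm thick, 130 mm long, top 72 mm above the table). Origin under the vase's axis, on the table; z up, +x from the vase towards the panel, whose near face is 95 mm from the vase's axis
- vase_mouth (a point): centre of the bamboo vase's mouth, level with its rim, 130 mm above the table and 110 mm above its inner floor; vase outer diameter 74 mm, inner 66 mm; axes as the stand's
- lean_mark (a point): a point in the air on the panel side of the vase, 68 mm from its axis and 60 mm above the rim: about where the handle end of a stick leaning towards the panel comes to rest
- tray: Fixed open square wooden charcoal tray, 170 x 170 mm outside, walls 6 mm thick and 45 mm high; origin under its centre, x and y along its sides
- tile: Fixed square terracotta tile 150 x 150 mm, 5 mm thick, on which the charcoal pan stands; origin under its centre
- pan: Loose dark iron charcoal pan (about 0.24 kg): flared round bowl, foot diameter 72 mm, rim 128 mm, 48 mm high, wall 4 mm, floor 5 mm; one straight wooden handle, 14 mm wide, 20 mm tall, running level along the pan's -x from 62 to 162 mm from the bowl's axis, its centre line 36 mm above the foot. Origin at the centre of the foot's underside; z up out of the mouth
- coal1: Loose barrel-shaped piece of cold charcoal, 28 mm in diameter, 26 mm tall, 25 g; starts standing in the pan; may be absent. Origin at the centre of one end face, its z along the barrel's axis through the piece
- coal2: Loose barrel-shaped piece of cold charcoal, 28 mm in diameter, 26 mm tall, 25 g; starts standing in the pan; may be absent. Origin at the centre of one end face, its z along the barrel's axis through the piece
- coal3: Loose barrel-shaped piece of cold charcoal, 28 mm in diameter, 26 mm tall, 25 g; starts standing in the pan; may be absent. Origin at the centre of one end face, its z along the barrel's axis through the piece
- stick1: Loose fire stick, 200 mm long, 50 g: square mulberry handle 12 x 12 x 95 mm, then a round copper rod 8 mm in diameter and 105 mm long; lies flat, side by side with the others about 50 mm apart, on a fixed grey mat 3 mm thick; may be absent. Origin at mid-length, 6 mm below the centre line; +x towards the rod's tip; balances about 25 mm from mid-length, in the handle
- stick1_tip (a point): tip of that stick's rod (the end that goes down), on its centre line
- stick1_top (a point): handle end of that stick, on its centre line
- stick2: Loose fire stick, 200 mm long, 50 g: square mulberry handle 12 x 12 x 95 mm, then a round copper rod 8 mm in diameter and 105 mm long; lies flat, side by side with the others about 50 mm apart, on a fixed grey mat 3 mm thick; may be absent. Origin at mid-length, 6 mm below the centre line; +x towards the rod's tip; balances about 25 mm from mid-length, in the handle
- stick2_tip (a point): tip of that stick's rod (the end that goes down), on its centre line
- stick2_top (a point): handle end of that stick, on its centre line
- stick3: Loose fire stick, 200 mm long, 50 g: square mulberry handle 12 x 12 x 95 mm, then a round copper rod 8 mm in diameter and 105 mm long; lies flat, side by side with the others about 50 mm apart, on a fixed grey mat 3 mm thick; may be absent. Origin at mid-length, 6 mm below the centre line; +x towards the rod's tip; balances about 25 mm from mid-length, in the handle
- stick3_tip (a point): tip of that stick's rod (the end that goes down), on its centre line
- stick3_top (a point): handle end of that stick, on its centre line
- stick4: Loose fire stick, 200 mm long, 50 g: square mulberry handle 12 x 12 x 95 mm, then a round copper rod 8 mm in diameter and 105 mm long; lies flat, side by side with the others about 50 mm apart, on a fixed grey mat 3 mm thick; may be absent. Origin at mid-length, 6 mm below the centre line; +x towards the rod's tip; balances about 25 mm from mid-length, in the handle
- stick4_tip (a point): tip of that stick's rod (the end that goes down), on its centre line
- stick4_top (a point): handle end of that stick, on its centre line
- incense_box: Bystander: loose turquoise glazed round box, 76 mm in diameter, 46 mm high; origin under its centre
- caddy: Bystander: loose brown Seto tea caddy, 68 mm in diameter, 88 mm high; origin under its centre
- lid_rest: Bystander: loose copper ring (kettle lid rest), 58 mm in diameter, 45 mm high; origin under its centre
Not all that is in view belongs to the job. Leave any purple look-alike of the stick4 alone. Leave any purple look-alike of the stick1 alone.

How it is judged:
By the outcome, as a careful person would: the job done as asked, in the order asked, and still so for the second after the job is handed in, with the robot touching nothing.
Of coal1, coal2, coal3 only 2 to 3 are there at a start; the rules pass over those that are not, and their reading is None.
Of stick1, stick2, stick3, stick4 only 3 to 4 are there at a start; the rules pass over those that are not, and their reading is None.
At some moment in a run one of pan may be knocked a few centimetres aside while the robot is not near it.
It also fails if it takes over 210 s, if anything falls off the work surface, if the arm or the gripper's body presses on something with over 40 N, if the wrist force passes 120 N, or if a joint passes its speed limit or range.

## Robot

A 6-joint arm with a two-finger parallel gripper is mounted at the origin on the work surface. World frame = base frame: x ahead of the robot, y to its left, z up, the work surface at z = 0. Lengths are in mm, angles in rad, forces in N, time in s.
With the tool pointing down it reaches from about 400 to 825 mm from the base axis. Payload 7 kg.
Tool frame: the origin (TCP) lies midway between the tips of the shut fingers; the grasp point (between the pads) lies env.grip_point_offset behind it (env.grip_point_offset is the distance from the TCP to the grasp point, in mm); y points along the fingers, x is the direction in which the jaws open and shut, and the axes are right-handed (so a half turn about y gives the same grasp; the last joint's range is limited). The gripper opens to 88 mm and grips with 3 to 60 N. Pads are 19 mm wide; open, the fingers measure 130 mm over their backs; the gripper's body (78 mm by 193 mm) begins 47 mm behind the grasp point.
Start: joints at [-1.006, 0.359, 0.012, 0, -1.224, -0.288], TCP at [184.437, -649.291, 226.561] pointing down, gripper open.
Joint ranges: [-3.07, 3.07], [-1.43, 2.12], [-1.02, 1.25], [-3.03, 1.67], [-3.05, -0], [-3.03, 3.03]. Speed limits (rad/s): [2.39, 2.39, 3.01, 3.14, 3.14, 3.14].

## Interface

Orientations are given as a rotation vector (axis times angle).
In Python, from bench import env gives the robot as it stands.
- The arm moves only by the tool servo_tool, never from a script. Its argument "moves" is a list that holds one entry, the list of rows, each a list of 7 numbers: the shift along the tool's x, y, z normalised to -1 to 1, where 1 is 10 cm, then the turn, a rotation vector about the tool's x, y, z normalised to -1 to 1, where 1 is 30 degrees, then the opening, from -1 (shut) to 1 (fully open), so that 0 is half open. In form: [[[x, y, z, rx, ry, rz, hand], ...]]. A call has 1 to 8 rows; each row is the pose to reach, as a shift and turn from the pose commanded when the call began, along the tool's axes at that moment; what a row does not reach only later rows make up. A row lasts 1/8 s, in which the tool goes at most 62.5 mm and 10.7 degrees, less where a joint would pass 70% of its speed; a pose out of reach is approached as far as the arm can. A call with a number of a shift or a turn outside -1 to 1 is refused whole. A call with a gripper value outside its range is refused whole. The fingers move at their own pace and stop on an object; "force" is the grip in N (left out, the last holds). Time passes only in rows, so rows that repeat a pose let the fingers close. It gives the time, the measured TCP pose, the force and the opening at its end, in the units of the state.
- env.read_state(): the state, without advancing time (a new reading comes with each control period).
- env.grab_frame(name): name is "scene" or "top"; returns a dict with "color" (480x640x3 uint8, red, green, blue), "fov_y" (degrees; the focal length in pixels is half the picture's height over the tangent of half this angle, whatever the lens; pixels are square), "cx", "cy" (the principal point, pixels), "rvec" (rotation vector, rad) and "tvec" (3), from world to camera coordinates, as OpenCV has them. Camera axes: x right, y down, z forward; pixel columns grow to the right and rows downward; lengths in mm; the calibration is good to about 2 mm. A picture is of the moment at which its call begins. There is no depth.
- env.finish_job(): hands the job in, once; it reports no verdict.
The state is a dict: "time": time; "qpos": joint angles; "joint_vel": joint speeds; "tau": joint torques, N m; "eef_pos": TCP position; "tcp_rot": TCP orientation; "ft_force": force on the tool from outside, world axes, zero at the start; "torque": the same for the moment, N m; "finger_gap": opening from 0.0 (shut) to 1.0 (fully open).
Only numpy, scipy, OpenCV 4.12 (cv2) and the standard library are available. Lean on these libraries where they do the work, as an engineer would, in place of code of your own. Each camera call takes 0.05 s, during which the arm holds its last target. There are 200 camera calls.

## Working session

There is one attempt and no reset: what is moved stays moved. The work goes in short steps, Python scripts to look and compute and a tool call to move; the robot and the scene stay as the last step left them, time stands still between calls to the robot, and variables do not carry over. Pictures are saved under pics/ and viewed, about 12 in all and at most 16, crops included, and the job is handed in when it is done.

Besides the shell and the picture viewer there is one more tool, called after "Emit:" by a JSON object that holds its "fn" and its "kwargs". servo_tool: Moves the arm, as the interface text tells. Scaled input: -1 to 1 covers 10 cm each way for a shift and 30 degrees each way for a turn. Its arguments: {"type":"object","properties":{"moves":{"type":"array"},"force":{"type":"number"}},"required":["moves"]}

```bash
ls; mkdir -p pics; python3 - <<'E'
from bench import env
import cv2,numpy as np
print(env.read_state(), env.grip_point_offset)
for n in("scene","top"):
    f=env.grab_frame(n); cv2.imwrite(f"pics/{n}0.png",f["color"][:,:,::-1])
    print({k:v for k,v in f.items() if k!="color"})
E
```

```text
pics
{'time': 0.0, 'qpos': array([-1.00586381e+00,  3.59382493e-01,  1.10383945e-02, -3.40585571e-04,
       -1.22408613e+00, -2.88090503e-01]), 'joint_vel': array([-0.00059103,  0.00126408, -0.00025273,  0.00052656, -0.00033514,
       -0.0008989 ]), 'tau': array([-3.73591929e-04, -5.82723820e+01,  2.93048304e+01,  6.99739963e+00,
        6.84063751e-03, -1.61254188e-04]), 'eef_pos': array([ 184.31783634, -648.83268629,  225.61834011]), 'tcp_rot': array([-1.06386376, -1.41051935,  1.40897563]), 'ft_force': array([-0.10063562,  0.31108164, -0.29583144]), 'torque': array([-0.02328491, -0.03001666, -0.02913835]), 'finger_gap': 0.9979997289104093} 18.8
{'fov_y': 44.22771822377427, 'cx': 318.5264424161873, 'cy': 246.49654130550772, 'rvec': array([ 2.5146632 ,  0.72488351, -0.21040481]), 'tvec': array([-424.03426967, -192.51979623, 1700.65854663])}
{'fov_y': 55.881013857011084, 'cx': 322.0981366532017, 'cy': 246.48990149108263, 'rvec': array([ 2.14511738, -2.16429343,  0.08011364]), 'tvec': array([ -19.64272048,  523.14944642, 1103.33763734])}
```

View pics/top0.png

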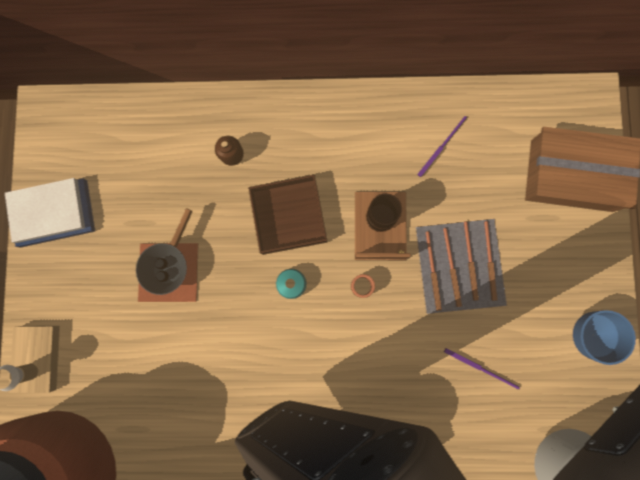

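View pics/scene0.png

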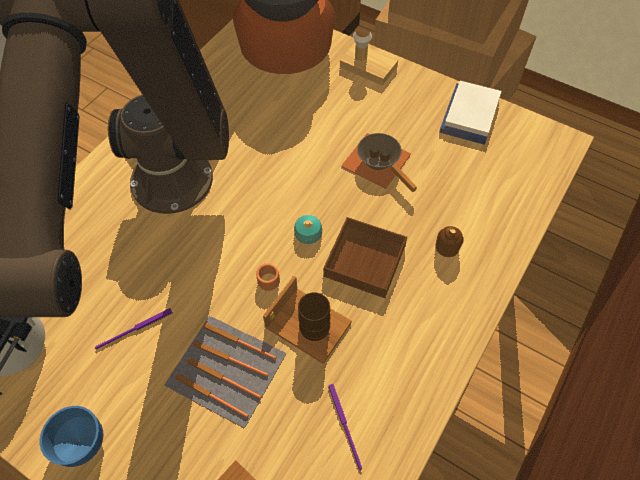

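```bash
cat > h.py <<'E'
from bench import env
import cv2,numpy as np
from scipy.spatial.transform import Rotation as R
def grab(n):
    f=env.grab_frame(n); f["R"]=cv2.Rodrigues(f["rvec"])[0]; f["f"]=240/np.tan(np.radians(f["fov_y"]/2)); return f
def ray(f,p):
    p=np.atleast_2d(np.asarray(p,float)); d=np.c_[(p[:,0]-f["cx"])/f["f"],(p[:,1]-f["cy"])/f["f"],np.ones(len(p))]
    return -f["R"].T@f["tvec"], d@f["R"]
def onz(f,p,z):
    c,d=ray(f,p); return c+d*((z-c[2])/d[:,2])[:,None]
def proj(f,P):
    q=np.atleast_2d(P)@f["R"].T+f["tvec"]; return q[:,:2]/q[:,2:]*f["f"]+[f["cx"],f["cy"]]
def tri(f,p,g,q):
    (a,d),(b,e)=ray(f,p),ray(g,q); d=d[0];e=e[0]
    s=np.linalg.lstsq(np.c_[d,-e],b-a,rcond=None)[0]; A=a+s[0]*d;B=b+s[1]*e
    return (A+B)/2,np.linalg.norm(A-B)
def save(f,name,box,k):
    x0,y0,x1,y1=box; cv2.imwrite("pics/"+name,cv2.resize(f["color"][y0:y1,x0:x1,::-1],None,fx=k,fy=k,interpolation=cv2.INTER_CUBIC))
E
python3 - <<'E'
from h import *
t=grab("top"); s=grab("scene")
save(t,"a.png",(120,110,520,320),2)
save(s,"b.png",(160,110,460,430),1.85)
print(R.from_rotvec(env.read_state()["tcp_rot"]).as_matrix().round(3))
hsv=cv2.cvtColor(t["color"],cv2.COLOR_RGB2HSV)
for p in [(245,100),(428,240),(434,285),(380,255),(395,208),(425,298),(150,295),(186,215),(288,215)]: print(p,hsv[p[1],p[0]])
E
```

```text
[[-0.273 -0.    -0.962]
 [ 0.962  0.001 -0.273]
 [ 0.001 -1.     0.   ]]
(245, 100) [ 17 115 195]
(428, 240) [ 10 139 178]
(434, 285) [ 13 137 143]
(380, 255) [ 14 142 147]
(395, 208) [ 17 134  55]
(425, 298) [ 14  54 137]
(150, 295) [ 10 150 158]
(186, 215) [ 13 141 147]
(288, 215) [ 12 138  96]
```

View pics/a.png

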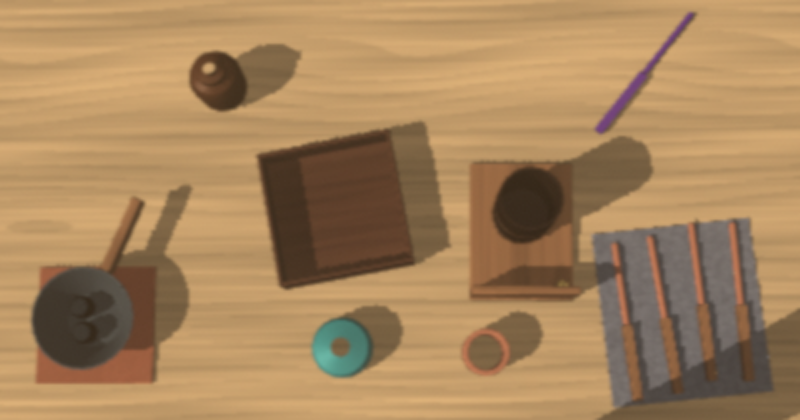

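View pics/b.png

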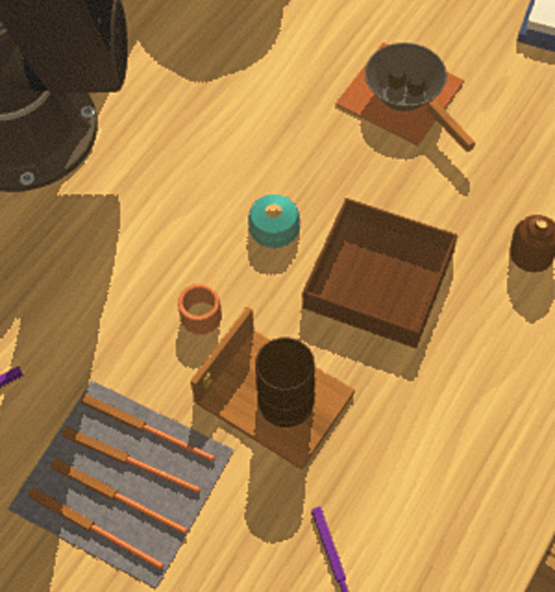

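```bash
cat > m.py <<'E'
from h import *
t=grab("top"); hsv=cv2.cvtColor(t["color"],cv2.COLOR_RGB2HSV).astype(int)
T=lambda x,y:(x/2+120-.25,y/2+110-.25)
print("tile",onz(t,[T(38,267),T(156,266),T(156,382),T(36,382)],5).round(0)[:,:2].tolist())
print("trayrim",onz(t,[T(258,155),T(390,129),T(414,264),T(283,288)],45).round(0)[:,:2].tolist())
print("board",onz(t,[T(471,162),T(573,162)],12).round(0)[:,:2].tolist())
print("panel top",onz(t,[T(471,290),T(580,290),T(471,298)],72).round(0)[:,:2].tolist())
print("vase rim",onz(t,[T(528,204),T(494,205),T(563,200)],130).round(0)[:,:2].tolist())
print("lid,box,caddy",onz(t,[T(486,351)],45).round(),onz(t,[T(342,347)],46).round(),onz(t,[T(212,75)],88).round())
# pan rim: dark, low saturation blob
h,s,v=hsv[...,0],hsv[...,1],hsv[...,2]
m=((s<80)&(v<120)).astype(np.uint8); m[:,:120]=0;m[:,215:]=0;m[:230]=0;m[315:]=0
c=max(cv2.findContours(m,0,1)[0],key=cv2.contourArea); e=cv2.fitEllipse(cv2.convexHull(c)); print(e)
print("pan",onz(t,[e[0]],53).round(1))
m=((s>100)&(v<190)&(h<17)).astype(np.uint8); m[:,:165]=0;m[:,200:]=0;m[:200]=0;m[242:]=0
ys,xs=np.nonzero(m); print("handle px",len(xs),xs.min(),xs.max(),ys.min(),ys.max())
l=cv2.fitLine(np.c_[xs,ys].astype(np.float32),2,0,.01,.01).ravel(); print(l)
u=l[:2]*np.sign(-l[1]); pr=(np.c_[xs,ys]-l[2:])@u
w=onz(t,[l[2:]+u*pr.min(),l[2:]+u*pr.max()],51);print("handle",w.round(1), np.degrees(np.arctan2(*(w[1]-w[0])[1::-1])))
# sticks: copper/wood on grey mat
m=((s>85)).astype(np.uint8); k=np.zeros_like(m); cv2.fillPoly(k,[np.int32([T(600,238),T(744,224),T(765,385),T(620,398)])],1); m*=k
n,lab,st,ce=cv2.connectedComponentsWithStats(m)
for i in range(1,n):
    if st[i,4]<60: continue
    ys,xs=np.nonzero(lab==i); P=onz(t,np.c_[xs,ys],12)[:,:2]; c0=P.mean(0); U=np.linalg.svd(P-c0,full_matrices=False)[2][0]; U*=np.sign(U[0]); pr=(P-c0)@U
    print("stick",st[i,4],"ctr",c0.round(1),"ends",(c0+U*pr.min()).round(1),(c0+U*pr.max()).round(1),"len",np.ptp(pr).round(),"ang",np.degrees(np.arctan2(U[1],U[0])).round(1))
E
python3 m.py
```

```text
tile [[539.0, 449.0], [538.0, 296.0], [390.0, 293.0], [391.0, 447.0]]
trayrim [[672.0, 158.0], [703.0, -8.0], [533.0, -36.0], [505.0, 125.0]]
board [[667.0, -110.0], [665.0, -239.0]]
panel top [[498.0, -105.0], [496.0, -234.0], [488.0, -104.0]]
vase rim [[590.0, -168.0], [590.0, -130.0], [594.0, -208.0]]
lid,box,caddy [[ 425. -123.   45.]] [[432.  52.  46.]] [[762. 207.  88.]]
((161.16761779785156, 268.31524658203125), (48.40986633300781, 50.32316207885742), 39.32420349121094)
pan [[470.5 370.1  53. ]]
handle px 342 170 199 206 241
[  0.3287024   -0.94443357 182.52339    226.5731    ]
handle [[532.  334.   51. ]
 [621.6 304.9  51. ]] -17.97802647156069
stick 411 ctr [ 476.9 -442.8] ends [ 386.9 -448.3] [ 584.6 -436.3] len 198.0 ang 3.5
stick 395 ctr [ 475.2 -395.1] ends [ 387.6 -403.4] [ 580.  -385.2] len 193.0 ang 5.4
stick 400 ctr [ 462.1 -348.5] ends [ 372.9 -361.6] [ 568.3 -332.8] len 197.0 ang 8.4
stick 382 ctr [ 456.1 -300.5] ends [ 370.  -310.8] [ 560.9 -288. ] len 192.0 ang 6.8
```

```bash
cat >> h.py <<'E'
def Rm(a,x):
    a=np.array(a,float);a/=np.linalg.norm(a);x=np.array(x,float);x-=a*(a@x);x/=np.linalg.norm(x);return np.c_[x,a,np.cross(x,a)]
def state():
    s=env.read_state();Rc=R.from_rotvec(s["tcp_rot"]).as_matrix();return s,Rc,s["eef_pos"]-18.8*Rc[:,1]
def go(G,Rt=None,flip=True):
    s,Rc,g=state(); Rt=Rc if Rt is None else Rt
    if flip:  # half turn about y is the same grasp
        R2=Rt@np.diag([-1,1,-1]); Rt=min((Rt,R2),key=lambda M:R.from_matrix(Rc.T@M).magnitude())
    tcp=np.array(G,float)+18.8*Rt[:,1]
    print("shift/100",(Rc.T@(tcp-s["eef_pos"])/100).round(3),"turn/30",(R.from_matrix(Rc.T@Rt).as_rotvec(degrees=True)/30).round(3),"grip now",g.round(1),"q",s["qpos"].round(2),"t",round(s["time"],2),"F",s["ft_force"].round(1),"gap",round(s["finger_gap"]*88,1))
E
python3 - <<'E'
from h import *
t=grab("top");s=grab("scene")
for n,p,q in [("end",(188.5,210.5),(415.1,189.5)),("base",(174,244),(392.5,167.8)),("rim",(161.3,269),(379,151)),("vase",(384,212),(313.7,298.5)),("vase rim left",(367,212.5),(0,0))]:
    if q[0]: print(n,tri(t,p,s,q))
    print(n,onz(t,[p],53).round(1))
e=np.array([np.cos(np.radians(-20)),np.sin(np.radians(-20)),0])
go([578,331,140],Rm([0,0,-1],[-e[1],e[0],0]))
E
```

```text
end (array([618.0536876 , 313.17656077,  34.6647061 ]), np.float64(3.2720898341423137))
end [[613.4 305.8  53. ]]
base (array([531.44252229, 344.22769077,  40.65073509]), np.float64(0.4179048205605597))
base [[530.2 339.9  53. ]]
rim (array([469.89977764, 373.79506443,  44.23676359]), np.float64(1.6134443708388757))
rim [[468.9 369.7  53. ]]
vase (array([ 589.19579229, -164.22583805,  148.86911844]), np.float64(7.588206390525557))
vase [[ 603.5 -177.3   53. ]]
vase rim left [[ 602.8 -135.7   53. ]]
shift/100 [ 8.352  1.055 -6.465] turn/30 [-0.000e+00  1.195e+00  1.000e-03] grip now [ 184.4 -649.2  245.1] q [-1.01  0.36  0.01 -0.   -1.22 -0.29] t 0.35 F [-0.1  0.3 -0.2] gap 88.1
```

Emit:
{"fn": "servo_tool", "kwargs": {"moves": [[[0.5, 0, -0.4, 0, 0, 0, 1], [1, 0, -0.8, 0, 0, 0, 1], [1, 0, -0.8, 0, 0, 0, 1]]]}}

```text
time: 0.72
eef_pos: [235.2, -528.5, 227.4]
tcp_rot: [-1.065, -1.413, 1.412]
ft_force: [0.2, 0.4, 0.9]
finger_gap: 1.005
```

Emit:
{"fn": "servo_tool", "kwargs": {"moves": [[[0.5, 0, -0.4, 0, 0, 0, 1], [1, 0, -0.8, 0, 0, 0, 1], [1, 0, -0.8, 0, 0, 0, 1]]]}}

```text
time: 1.1
eef_pos: [284.9, -411.0, 227.3]
tcp_rot: [-1.065, -1.414, 1.413]
ft_force: [0.3, -1.3, 0.4]
finger_gap: 0.994
```

Emit:
{"fn": "servo_tool", "kwargs": {"moves": [[[0.5, 0, -0.4, 0, 0, 0, 1], [1, 0, -0.8, 0, 0, 0, 1], [1, 0, -0.8, 0, 0, 0, 1]]]}}

```text
time: 1.48
eef_pos: [334.9, -293.2, 227.2]
tcp_rot: [-1.064, -1.414, 1.413]
ft_force: [-0.5, -0.2, 0.6]
finger_gap: 1.001
```

Emit:
{"fn": "servo_tool", "kwargs": {"moves": [[[0.5, 0, -0.4, 0, 0, 0, 1], [1, 0, -0.8, 0, 0, 0, 1], [1, 0, -0.8, 0, 0, 0, 1]]]}}

```text
time: 1.85
eef_pos: [384.7, -175.2, 227.0]
tcp_rot: [-1.064, -1.414, 1.413]
ft_force: [-0.3, -0.4, -0.1]
finger_gap: 0.996
```

Emit:
{"fn": "servo_tool", "kwargs": {"moves": [[[0.5, 0, -0.4, 0, 0, 0, 1], [1, 0, -0.8, 0, 0, 0, 1], [1, 0, -0.8, 0, 0, 0, 1]]]}}

```text
time: 2.22
eef_pos: [434.3, -57.6, 226.6]
tcp_rot: [-1.064, -1.412, 1.412]
ft_force: [-0.4, 0.1, 0.3]
finger_gap: 0.999
```

Emit:
{"fn": "servo_tool", "kwargs": {"moves": [[[0.5, 0, -0.4, 0, 0, 0, 1], [1, 0, -0.8, 0, 0, 0, 1], [1, 0, -0.8, 0, 0, 0, 1]]]}}

```text
time: 2.6
eef_pos: [484.0, 59.9, 226.1]
tcp_rot: [-1.065, -1.41, 1.412]
ft_force: [-0.3, -1.0, -0.3]
finger_gap: 0.999
```

Emit:
{"fn": "servo_tool", "kwargs": {"moves": [[[0.5, 0, -0.4, 0, 0, 0, 1], [1, 0, -0.8, 0, 0, 0, 1], [1, 0, -0.8, 0, 0, 0, 1]]]}}

```text
time: 2.98
eef_pos: [533.7, 177.7, 225.4]
tcp_rot: [-1.065, -1.409, 1.412]
ft_force: [0.1, -0.6, -0.4]
finger_gap: 0.996
```

Emit:
{"fn": "servo_tool", "kwargs": {"moves": [[[0.5, 0, -0.4, 0, 0, 0, 1], [1, 0, -0.8, 0, 0, 0, 1], [1, 0, -0.8, 0, 0, 0, 1], [1, 0, -0.8, 0, 0, 0, 1]]]}}

```text
time: 3.48
eef_pos: [581.9, 293.1, 225.8]
tcp_rot: [-1.066, -1.407, 1.411]
ft_force: [0.1, -0.5, -0.1]
finger_gap: 1.0
```

Emit:
{"fn": "servo_tool", "kwargs": {"moves": [[[0, 0, 0, 0, 0.4, 0, 1], [0, 0, 0, 0, 0.7, 0, 1], [0, 0, 0, 0, 1, 0, 1], [0, 0, 0, 0, 1, 0, 1]]]}}

```text
time: 3.98
eef_pos: [581.6, 293.0, 227.3]
tcp_rot: [-1.316, -1.025, 1.025]
ft_force: [-0.5, 0.1, -0.9]
finger_gap: 1.001
```

```bash
cat > p.py <<'E'
from h import *
t=grab("top"); hsv=cv2.cvtColor(t["color"],cv2.COLOR_RGB2HSV).astype(int); h,s,v=hsv[...,0],hsv[...,1],hsv[...,2]
save(t,"c.png",(110,180,260,330),3)
E
python3 - <<'E'
import p
from h import *
z=np.radians(-22);e=np.array([np.cos(z),np.sin(z),0])
go([577,327,120],Rm([0,0,-1],[-e[1],e[0],0]))
E
```

```text
shift/100 [0.315 1.26  0.126] turn/30 [0.001 0.266 0.001] grip now [581.6 293.3 246. ] q [ 0.77  0.32 -0.04  0.   -1.21 -2.58] t 4.03 F [0.  0.1 0.6] gap 87.5
```

View pics/c.png

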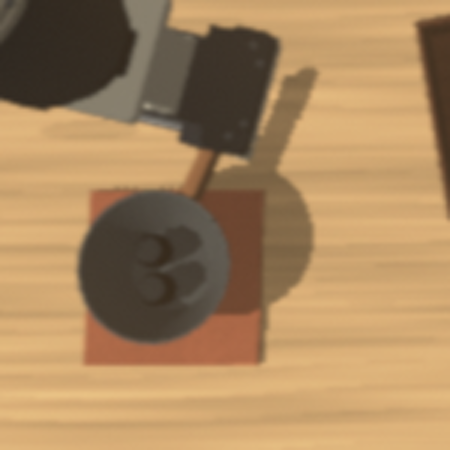

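Emit:
{"fn": "servo_tool", "kwargs": {"moves": [[[0.15, 0.2, 0.06, 0, 0.13, 0, 0.35], [0.315, 0.5, 0.126, 0, 0.27, 0, 0.35], [0.315, 0.8, 0.126, 0, 0.27, 0, 0.35], [0.315, 1, 0.126, 0, 0.27, 0, 0.35], [0.315, 1, 0.126, 0, 0.27, 0, 0.35]]]}}

```text
time: 4.65
eef_pos: [576.2, 327.3, 125.1]
tcp_rot: [-1.368, -0.918, 0.923]
ft_force: [0.9, -0.7, 0.4]
finger_gap: 0.679
```

Emit:
{"fn": "servo_tool", "kwargs": {"moves": [[[0, 0.3, 0, 0, 0, 0, 0.35], [0, 0.6, 0, 0, 0, 0, 0.35], [0, 0.8, 0, 0, 0, 0, 0.35], [0, 0.8, 0, 0, 0, 0, 0.35]]]}}

```text
time: 5.15
eef_pos: [576.8, 328.0, 46.3]
tcp_rot: [-1.368, -0.918, 0.921]
ft_force: [0.7, -0.6, -0.3]
finger_gap: 0.677
```

```bash
python3 - <<'E'
from h import *
t=grab("top");s=grab("scene")
A=cv2.resize(t["color"][200:310,120:230],(400,400),interpolation=2);B=cv2.resize(s["color"][110:220,340:450],(400,400),interpolation=2)
cv2.imwrite("pics/d.png",np.hstack([A,B])[:,:,::-1])
z=np.radians(-22);e=np.array([np.cos(z),np.sin(z),0])
go([577,327,38],Rm([0,0,-1],[-e[1],e[0],0]))
E
```

```text
shift/100 [-0.023  0.29   0.   ] turn/30 [ 0.002 -0.006  0.003] grip now [577.8 329.1  67. ] q [ 0.81  0.49 -0.22  0.   -0.86 -2.77] t 5.25 F [-0.4 -0.   0.7] gap 59.7
```

View pics/d.png

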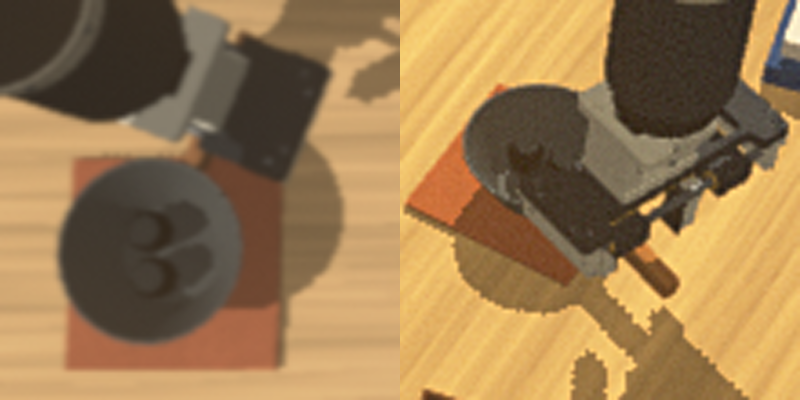

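Emit:
{"fn": "servo_tool", "kwargs": {"moves": [[[-0.02, 0.15, 0, 0, 0, 0, 0.35], [-0.02, 0.28, 0, 0, 0, 0, 0.35], [-0.02, 0.28, 0, 0, 0, 0, -1], [-0.02, 0.28, 0, 0, 0, 0, -1], [-0.02, 0.28, 0, 0, 0, 0, -1], [-0.02, 0.28, 0, 0, 0, 0, -1], [-0.02, 0.28, 0, 0, 0, 0, -1], [-0.02, 0.28, 0, 0, 0, 0, -1]]], "force": 50}}

```text
time: 6.25
eef_pos: [576.3, 327.1, 18.8]
tcp_rot: [-1.368, -0.919, 0.918]
ft_force: [-0.1, 0.9, -0.1]
finger_gap: 0.154
```

Emit:
{"fn": "servo_tool", "kwargs": {"moves": [[[0, -0.05, 0, 0, 0, 0, -1], [0, -0.1, 0, 0, 0, 0, -1], [0, -0.25, 0, 0, 0, 0, -1], [0, -0.4, 0, 0, 0, 0, -1], [0, -0.6, 0, 0, 0, 0, -1], [0, -0.8, 0, 0, 0, 0, -1], [0, -1, 0, 0, 0, 0, -1], [0, -1, 0, 0, 0, 0, -1]]]}}

```text
time: 7.25
eef_pos: [577.2, 327.8, 121.4]
tcp_rot: [-1.367, -0.923, 0.915]
ft_force: [-0.2, -0.3, -3.9]
finger_gap: 0.157
```

```bash
python3 - <<'E'
from h import *
t=grab("top");s=grab("scene")
A=cv2.resize(t["color"][200:310,120:230],(400,400),interpolation=2);B=cv2.resize(s["color"][90:200,340:450],(400,400),interpolation=2)
cv2.imwrite("pics/e.png",np.hstack([A,B])[:,:,::-1])
e=np.array([np.cos(np.radians(45)),np.sin(np.radians(45)),0])
P=np.array([603,60,0])
go(P+115*e+[0,0,200],Rm([0,0,-1],[e[1],-e[0],0]))
E
```

```text
shift/100 [-1.307 -0.626 -1.705] turn/30 [ 0.000e+00 -2.242e+00  1.000e-03] grip now [576.  326.9 137.5] q [ 0.81  0.42 -0.16 -0.   -1.   -2.77] t 7.35 F [ 0.6 -0.3 -3.7] gap 13.5
```

View pics/e.png

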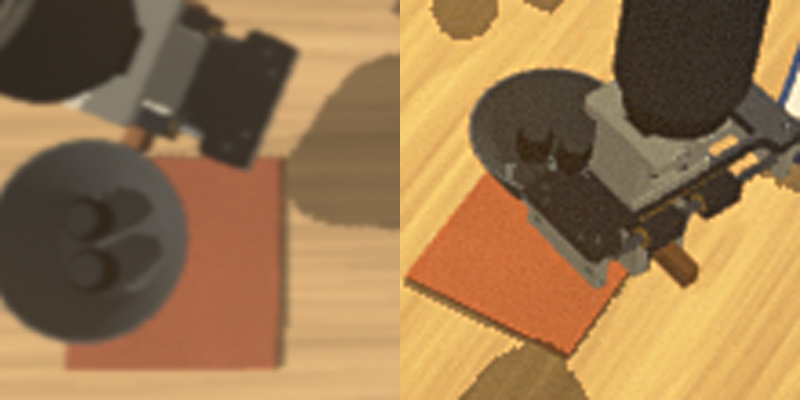

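Emit:
{"fn": "servo_tool", "kwargs": {"moves": [[[0, -0.05, 0, 0, -0.1, 0, -1], [0, -0.1, 0, 0, -0.25, 0, -1], [0, -0.15, 0, 0, -0.4, 0, -1], [0, -0.2, 0, 0, -0.6, 0, -1], [0, -0.25, 0, 0, -0.8, 0, -1], [0, -0.3, 0, 0, -1, 0, -1]]]}}

```text
time: 8.1
eef_pos: [575.6, 326.6, 147.4]
tcp_rot: [-1.14, -1.309, 1.312]
ft_force: [-0.3, 0.2, -2.8]
finger_gap: 0.158
```

Emit:
{"fn": "servo_tool", "kwargs": {"moves": [[[0, -0.05, 0, 0, -0.2, 0, -1], [0, -0.1, 0, 0, -0.4, 0, -1], [0, -0.15, 0, 0, -0.6, 0, -1], [0, -0.2, 0, 0, -0.8, 0, -1], [0, -0.3, 0, 0, -1, 0, -1], [0, -0.3, 0, 0, -1, 0, -1]]]}}

```text
time: 8.85
eef_pos: [576.2, 327.0, 178.2]
tcp_rot: [-0.822, -1.675, 1.675]
ft_force: [0.2, -0.1, -2.4]
finger_gap: 0.159
```

Emit:
{"fn": "servo_tool", "kwargs": {"moves": [[[0, 0, 0, 0, -0.1, 0, -1], [0, 0, 0, 0, -0.24, 0, -1], [0, 0, 0, 0, -0.24, 0, -1]]]}}

```text
time: 9.22
eef_pos: [575.8, 326.7, 177.4]
tcp_rot: [-0.731, -1.756, 1.758]
ft_force: [-0.4, -0.3, -2.3]
finger_gap: 0.157
```

```bash
python3 - <<'E'
from h import *
e=np.array([np.cos(np.radians(45)),np.sin(np.radians(45)),0])
P=np.array([603,60,0])
go(P+115*e+[0,0,200],Rm([0,0,-1],[e[1],-e[0],0]))
print(state()[1].round(2))
E
```

```text
shift/100 [-2.08  -0.038  0.536] turn/30 [-0.003 -0.007  0.001] grip now [575.8 326.7 196.2] q [ 0.81  0.37 -0.08 -0.   -1.12 -1.6 ] t 9.22 F [-0.4 -0.3 -2.3] gap 13.8
[[-0.7  -0.   -0.71]
 [ 0.71 -0.   -0.7 ]
 [ 0.   -1.    0.  ]]
```

Emit:
{"fn": "servo_tool", "kwargs": {"moves": [[[-0.1, 0, 0.02, 0, 0, 0, -1], [-0.3, 0, 0.07, 0, 0, 0, -1], [-0.55, 0, 0.12, 0, 0, 0, -1], [-0.77, 0, 0.18, 0, 0, 0, -1]]]}}

```text
time: 9.72
eef_pos: [618.8, 257.8, 178.5]
tcp_rot: [-0.731, -1.758, 1.759]
ft_force: [-0.2, 1.3, -2.1]
finger_gap: 0.155
```

Emit:
{"fn": "servo_tool", "kwargs": {"moves": [[[-0.25, 0, 0.06, 0, 0, 0, -1], [-0.5, 0, 0.12, 0, 0, 0, -1], [-0.77, 0, 0.18, 0, 0, 0, -1]]]}}

```text
time: 10.1
eef_pos: [660.2, 190.6, 178.5]
tcp_rot: [-0.73, -1.759, 1.759]
ft_force: [0.1, 0.2, -2.7]
finger_gap: 0.155
```

Emit:
{"fn": "servo_tool", "kwargs": {"moves": [[[-0.25, 0, 0.06, 0, 0, 0, -1], [-0.5, 0, 0.12, 0, 0, 0, -1], [-0.65, 0, 0.15, 0, 0, 0, -1], [-0.75, 0, 0.17, 0, 0, 0, -1], [-0.75, 0, 0.17, 0, 0, 0, -1], [-0.75, 0, 0.17, 0, 0, 0, -1]]]}}

```text
time: 10.85
eef_pos: [700.2, 128.0, 178.5]
tcp_rot: [-0.729, -1.76, 1.76]
ft_force: [-0.9, 0.2, -3.7]
finger_gap: 0.158
```

Emit:
{"fn": "servo_tool", "kwargs": {"moves": [[[0, 0, 0, 0, 0, 0.15, -1], [0, 0, 0, 0, 0, 0.3, -1], [0, 0, 0, 0, 0, 0.5, -1], [0, 0, 0, 0, 0, 0.7, -1], [0, 0, 0, 0, 0, 0.9, -1], [0, 0, 0, 0, 0, 1, -1]]]}}

```text
time: 11.6
eef_pos: [699.3, 129.0, 178.3]
tcp_rot: [-1.279, -1.667, 2.084]
ft_force: [1.0, -0.7, -3.5]
finger_gap: 0.158
```

```bash
python3 - <<'E'
from h import *
e=np.array([np.cos(np.radians(45)),np.sin(np.radians(45)),0])
go([699,126,180])
print(state()[1].round(2))
t=grab("top");s=grab("scene")
A=cv2.resize(t["color"][130:280,160:310],(400,400),interpolation=2);B=cv2.resize(s["color"][130:330,300:500],(400,400),interpolation=2)
cv2.imwrite("pics/f.png",np.hstack([A,B])[:,:,::-1])
E
```

```text
shift/100 [-0.025  0.183  0.023] turn/30 [0. 0. 0.] grip now [692.6 135.6 194.6] q [ 0.66  0.34 -0.51  0.76 -0.81 -2.  ] t 11.6 F [ 1.  -0.7 -3.5] gap 13.9
[[-0.61  0.36 -0.71]
 [ 0.61 -0.35 -0.71]
 [-0.5  -0.86  0.  ]]
```

View pics/f.png

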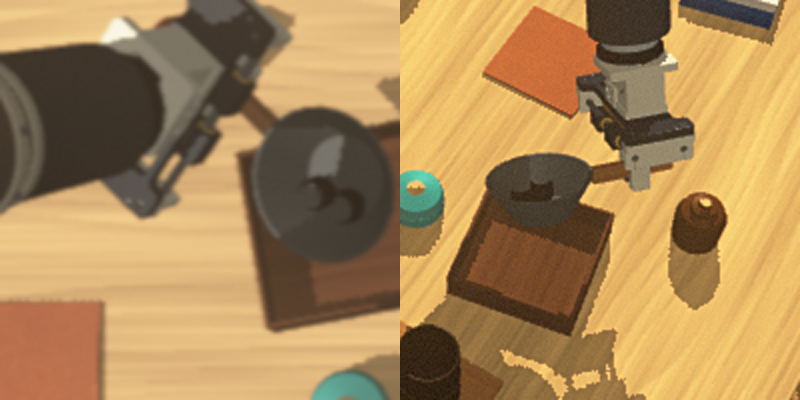

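Emit:
{"fn": "servo_tool", "kwargs": {"moves": [[[-0.05, 0.03, 0, 0, 0, 0.2, -1], [-0.1, 0.06, 0, 0, 0, 0.4, -1], [-0.17, 0.1, 0, 0, 0, 0.6, -1], [-0.17, 0.1, 0, 0, 0, 0.8, -1], [-0.17, 0.1, 0, 0, 0, 1, -1], [-0.17, 0.1, 0, 0, 0, 1, -1]]]}}

```text
time: 12.45
eef_pos: [714.3, 113.5, 176.9]
tcp_rot: [1.663, 1.277, -2.086]
ft_force: [0.5, -0.8, -3.4]
finger_gap: 0.16
```

```bash
python3 - <<'E'
from h import *
go([699,126,180])
print(state()[1].round(2))
E
```

```text
shift/100 [0.071 0.003 0.02 ] turn/30 [0. 0. 0.] grip now [702.8 125.1 186.3] q [ 0.64  0.45 -0.79  1.52 -1.03 -2.75] t 12.45 F [ 0.5 -0.8 -3.4] gap 14.1
[[-0.36  0.61 -0.71]
 [ 0.35 -0.61 -0.71]
 [-0.87 -0.5   0.  ]]
```

```bash
cat >> h.py <<'E'
def panR(eaz,roll):
    e=np.array([np.cos(np.radians(eaz)),np.sin(np.radians(eaz)),0]); r=np.array([e[1],-e[0],0]); p=np.radians(roll)
    a=-np.cos(p)*np.array([0,0,1])+np.sin(p)*r
    x=np.cross(a,-e); return Rm(a,x),e
E
python3 - <<'E'
from h import *
M,e=panR(75,60); go(np.array([625,54,190])+115*e,M)
E
```

```text
shift/100 [ 0.291 -0.576 -0.025] turn/30 [-0.87  -0.496  0.005] grip now [702.8 125.1 186.3] q [ 0.64  0.45 -0.79  1.52 -1.03 -2.75] t 12.45 F [ 0.5 -0.8 -3.4] gap 14.1
```

Emit:
{"fn": "servo_tool", "kwargs": {"moves": [[[0.05, -0.1, 0, -0.2, -0.12, 0, -1], [0.1, -0.2, 0, -0.4, -0.23, 0, -1], [0.2, -0.4, 0, -0.6, -0.35, 0, -1], [0.29, -0.57, 0, -0.87, -0.5, 0, -1], [0.29, -0.57, 0, -0.87, -0.5, 0, -1]]]}}

```text
time: 13.08
eef_pos: [637.4, 209.5, 245.3]
tcp_rot: [1.164, 1.503, -1.926]
ft_force: [0.6, -0.6, -2.3]
finger_gap: 0.159
```

```bash
python3 - <<'E'
from h import *
M,e=panR(75,90); go(np.array([625,54,190])+115*e,M)
E
```

```text
shift/100 [0.179 0.741 0.304] turn/30 [-0.212  0.053  1.17 ] grip now [623.2 215.5 256. ] q [ 0.72  0.17 -0.93  1.66 -0.83 -2.5 ] t 13.07 F [ 0.6 -0.6 -2.3] gap 14.0
```

```bash
python3 - <<'E'
from h import *
M,e=panR(50,45); go(np.array([618,45,220])+115*e,M)
M,e=panR(45,30); go(np.array([618,45,220])+115*e,M)
E
```

```text
shift/100 [-0.175  0.98   0.546] turn/30 [ 0.427  0.504 -0.35 ] grip now [623.2 215.5 256. ] q [ 0.72  0.17 -0.93  1.66 -0.83 -2.5 ] t 13.07 F [ 0.6 -0.6 -2.3] gap 14.0
shift/100 [-0.179  1.042  0.576] turn/30 [ 0.474  0.683 -0.845] grip now [623.2 215.5 256. ] q [ 0.72  0.17 -0.93  1.66 -0.83 -2.5 ] t 13.07 F [ 0.6 -0.6 -2.3] gap 14.0
```

Emit:
{"fn": "servo_tool", "kwargs": {"moves": [[[-0.05, 0.25, 0.15, 0.12, 0.17, -0.2, -1], [-0.1, 0.5, 0.3, 0.24, 0.34, -0.4, -1], [-0.15, 0.75, 0.45, 0.36, 0.5, -0.6, -1], [-0.18, 1, 0.57, 0.47, 0.68, -0.84, -1], [-0.18, 1, 0.57, 0.47, 0.68, -0.84, -1]]]}}

```text
time: 13.7
eef_pos: [705.0, 121.3, 204.7]
tcp_rot: [-1.283, -1.667, 2.073]
ft_force: [0.4, 1.0, -2.8]
finger_gap: 0.155
```

```bash
python3 - <<'E'
from h import *
M,e=panR(30,0); go(np.array([610,55,240])+115*e,M)
E
```

```text
shift/100 [-0.165 -0.096  0.029] turn/30 [ 0.139  0.478 -0.99 ] grip now [698.3 127.9 220.9] q [ 0.65  0.32 -0.46  0.72 -0.85 -1.94] t 13.7 F [ 0.4  1.  -2.8] gap 13.6
```

Emit:
{"fn": "servo_tool", "kwargs": {"moves": [[[-0.04, -0.02, 0, 0.03, 0.12, -0.25, -1], [-0.08, -0.05, 0.01, 0.07, 0.24, -0.5, -1], [-0.12, -0.07, 0.02, 0.1, 0.36, -0.75, -1], [-0.16, -0.1, 0.03, 0.14, 0.48, -0.99, -1], [-0.16, -0.1, 0.03, 0.14, 0.48, -0.99, -1], [-0.16, -0.1, 0.03, 0.14, 0.48, -0.99, -1]]]}}

```text
time: 14.45
eef_pos: [707.0, 112.1, 220.8]
tcp_rot: [-0.918, -1.581, 1.595]
ft_force: [-0.8, -0.8, -2.3]
finger_gap: 0.155
```

```bash
python3 - <<'E'
from h import *
M,e=panR(5,-30); go(np.array([610,60,250])+115*e,M)
M,e=panR(5,0); go(np.array([610,60,250])+115*e,M)
M,e=panR(-10,0); go(np.array([610,60,250])+115*e,M)
E
```

```text
shift/100 [-0.368 -0.126  0.021] turn/30 [-0.223  0.822 -1.003] grip now [707.  112.3 239.6] q [ 0.43  0.43  0.1   0.01 -1.25 -1.48] t 14.45 F [-0.8 -0.8 -2.3] gap 13.6
shift/100 [-0.453 -0.099  0.061] turn/30 [-0.003  0.841 -0.019] grip now [707.  112.3 239.6] q [ 0.43  0.43  0.1   0.01 -1.25 -1.48] t 14.45 F [-0.8 -0.8 -2.3] gap 13.6
shift/100 [-0.705 -0.097  0.223] turn/30 [-0.     1.341 -0.019] grip now [707.  112.3 239.6] q [ 0.43  0.43  0.1   0.01 -1.25 -1.48] t 14.45 F [-0.8 -0.8 -2.3] gap 13.6
```

Emit:
{"fn": "servo_tool", "kwargs": {"moves": [[[-0.1, -0.03, 0, 0, 0.2, 0, -1], [-0.2, -0.06, 0.03, 0, 0.4, 0, -1], [-0.35, -0.1, 0.05, 0, 0.6, 0, -1], [-0.45, -0.1, 0.06, 0, 0.84, 0, -1], [-0.45, -0.1, 0.06, 0, 0.84, 0, -1]]]}}

```text
time: 15.08
eef_pos: [723.9, 70.7, 230.9]
tcp_rot: [-1.173, -1.27, 1.283]
ft_force: [-0.1, 0.5, -2.7]
finger_gap: 0.153
```

Emit:
{"fn": "servo_tool", "kwargs": {"moves": [[[0, 0, 0, 0, 0, -0.15, -1], [0, 0, 0, 0, 0, -0.35, -1], [0, 0, 0, 0, 0, -0.55, -1], [0, 0, 0, 0, 0, -0.75, -1], [0, 0, 0, 0, 0, -0.95, -1], [0, 0, 0, 0, 0, -1, -1]]]}}

```text
time: 15.82
eef_pos: [724.1, 69.5, 230.1]
tcp_rot: [-0.765, -1.453, 0.89]
ft_force: [-0.4, 0.8, -4.0]
finger_gap: 0.154
```

```bash
python3 - <<'E'
from h import *
M,e=panR(-20,-45); go(np.array([615,55,270])+115*e,M)
M,e=panR(5,-60); go(np.array([610,50,260])+115*e,M)
E
```

```text
shift/100 [-0.231 -0.436  0.002] turn/30 [-0.508  0.666 -0.51 ] grip now [724.9  60.3 246.4] q [ 0.07  0.5   0.34 -0.52 -1.44 -1.48] t 15.82 F [-0.4  0.8 -4. ] gap 13.5
shift/100 [ 0.16  -0.145  0.004] turn/30 [-0.002 -0.    -1.018] grip now [724.9  60.3 246.4] q [ 0.07  0.5   0.34 -0.52 -1.44 -1.48] t 15.82 F [-0.4  0.8 -4. ] gap 13.5
```

```bash
python3 - <<'E'
from h import *
M,e=panR(5,-60); go(np.array([604,103,252])+115*e,M)
E
```

```text
shift/100 [0.585 0.186 0.017] turn/30 [-0.002 -0.    -1.018] grip now [724.9  60.3 246.4] q [ 0.07  0.5   0.34 -0.52 -1.44 -1.48] t 15.82 F [-0.4  0.8 -4. ] gap 13.5
```

Emit:
{"fn": "servo_tool", "kwargs": {"moves": [[[0.1, 0.04, 0, 0, 0, -0.15, -1], [0.25, 0.08, 0, 0, 0, -0.35, -1], [0.4, 0.13, 0.01, 0, 0, -0.55, -1], [0.58, 0.18, 0.02, 0, 0, -0.75, -1], [0.58, 0.18, 0.02, 0, 0, -0.95, -1], [0.58, 0.18, 0.02, 0, 0, -1, -1]]]}}

```text
time: 16.58
eef_pos: [716.6, 129.1, 241.5]
tcp_rot: [-0.352, -1.549, 0.487]
ft_force: [0.0, -0.9, -2.8]
finger_gap: 0.154
```

```bash
python3 - <<'E'
from h import *
M,e=panR(5,-92); go(np.array([604,103,255])+115*e,M)
t=grab("top");s=grab("scene")
A=cv2.resize(t["color"][130:280,210:360],(400,400),interpolation=2);B=cv2.resize(s["color"][130:330,270:470],(400,400),interpolation=2)
cv2.imwrite("pics/g.png",np.hstack([A,B])[:,:,::-1])
E
```

```text
shift/100 [ 0.135 -0.05  -0.005] turn/30 [-0.002 -0.007 -1.087] grip now [718.  113.  251.1] q [-0.12  0.61  0.4  -1.   -1.64 -1.28] t 16.57 F [ 0.  -0.9 -2.8] gap 13.5
```

View pics/g.png

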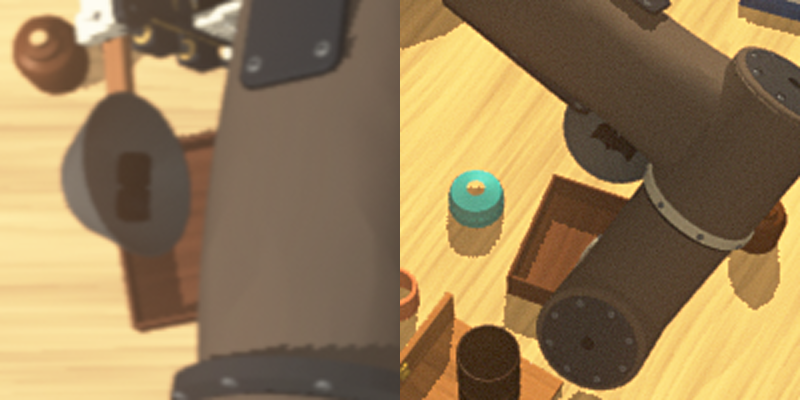

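Emit:
{"fn": "servo_tool", "kwargs": {"moves": [[[0.07, 0, 0, 0, 0, -0.15, -1], [0.13, 0, 0, 0, 0, -0.3, -1], [0.13, 0, 0, 0, 0, -0.45, -1], [0.13, 0, 0, 0, 0, -0.6, -1], [0.13, 0, 0, 0, 0, -0.7, -1], [0.13, 0, 0, 0, 0, -0.8, -1], [0.13, 0, 0, 0, 0, -0.9, -1], [0.13, 0, 0, 0, 0, -1, -1]]]}}

```text
time: 17.68
eef_pos: [716.5, 137.1, 255.5]
tcp_rot: [0.061, -1.571, 0.08]
ft_force: [0.6, 1.1, -2.2]
finger_gap: 0.159
```

```bash
cat > v.py <<'E'
from h import *
import sys
go([0,0,0]) ; n=sys.argv[1]; b=list(map(int,sys.argv[2:]))
t=grab("top");s=grab("scene")
A=cv2.resize(t["color"][b[1]:b[1]+b[2],b[0]:b[0]+b[2]],(400,400),interpolation=2);B=cv2.resize(s["color"][b[4]:b[4]+b[5],b[3]:b[3]+b[5]],(400,400),interpolation=2)
cv2.imwrite("pics/"+n,np.hstack([A,B])[:,:,::-1])
E
python3 v.py h1.png 210 130 150 270 130 200
```

```text
shift/100 [-2.56  -0.508  7.26 ] turn/30 [0. 0. 0.] grip now [718.2 118.4 255.7] q [-0.27  0.81  0.4  -1.41 -1.9  -1.14] t 17.68 F [ 0.6  1.1 -2.2] gap 14.0
```

View pics/h1.png

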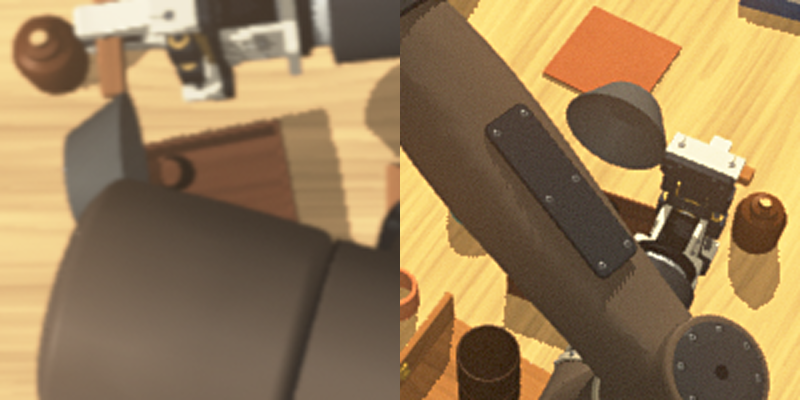

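Emit:
{"fn": "servo_tool", "kwargs": {"moves": [[[0.1, 0, 0, 0, 0, -0.1, -1], [0.2, 0, 0, 0, 0, -0.2, -1], [0.3, 0, 0, 0, 0, -0.35, -1], [0.3, 0, 0, 0, 0, -0.5, -1], [0.4, 0, 0, 0, 0, -0.5, -1], [0.3, 0, 0, 0, 0, -0.5, -1], [0.3, 0, 0, 0, 0, -0.5, -1]]]}}

```text
time: 18.65
eef_pos: [716.6, 136.6, 285.0]
tcp_rot: [0.264, -1.55, -0.127]
ft_force: [-0.7, 0.0, -2.6]
finger_gap: 0.156
```

Emit:
{"fn": "servo_tool", "kwargs": {"moves": [[[0, 0, 0, 0, 0, 0.3, -1], [0, 0, 0, 0, 0, 0.6, -1], [0, 0, 0, 0, 0, 1, -1], [0, 0, 0, 0, 0, 1, -1]]]}}

```text
time: 19.15
eef_pos: [717.5, 137.2, 291.0]
tcp_rot: [-0.15, -1.581, 0.287]
ft_force: [-0.0, 0.5, -2.6]
finger_gap: 0.154
```

Emit:
{"fn": "servo_tool", "kwargs": {"moves": [[[0, 0, 0, 0, 0, 0.35, -1], [0, 0, 0, 0, 0, 0.7, -1], [0, 0, 0, 0, 0, 1, -1], [0, 0, 0, 0, 0, 1, -1]]]}}

```text
time: 19.65
eef_pos: [716.4, 139.2, 288.4]
tcp_rot: [-0.559, -1.518, 0.691]
ft_force: [-0.5, 0.1, -2.4]
finger_gap: 0.153
```

Emit:
{"fn": "servo_tool", "kwargs": {"moves": [[[0, 0, 0, 0, 0, 0.35, -1], [0, 0, 0, 0, 0, 0.7, -1], [0, 0, 0, 0, 0, 1, -1], [0, 0, 0, 0, 0, 1, -1]]]}}

```text
time: 20.15
eef_pos: [715.0, 139.0, 282.8]
tcp_rot: [-0.966, -1.37, 1.091]
ft_force: [-0.5, -0.1, -2.9]
finger_gap: 0.156
```

Emit:
{"fn": "servo_tool", "kwargs": {"moves": [[[0, 0, 0, 0, 0, 0.2, -1], [0, 0, 0, 0, 0, 0.4, -1], [0, 0, 0, 0, 0, 0.5, -1], [0, 0, 0, 0, 0, 0.5, -1]]]}}

```text
time: 20.65
eef_pos: [715.6, 135.9, 281.8]
tcp_rot: [-1.169, -1.264, 1.282]
ft_force: [-0.2, -0.0, -3.0]
finger_gap: 0.152
```

```bash
python3 v.py i.png 210 130 150 270 130 200; python3 - <<'E'
from h import *
M,e=panR(-22,0); go(np.array([464,371,120])+115*e,M)
E
```

```text
shift/100 [-0.715  3.062  7.227] turn/30 [0. 0. 0.] grip now [715.7 136.1 300.6] q [ 0.46  0.43  0.24  0.01 -1.39 -1.94] t 20.65 F [-0.2 -0.  -3. ] gap 13.3
shift/100 [2.058 1.81  1.28 ] turn/30 [-0.004  0.896 -0.016] grip now [716.4 135.3 302. ] q [ 0.46  0.43  0.24  0.01 -1.39 -1.94] t 20.75 F [ 0.3 -0.1 -2.4] gap 13.6
```

View pics/i.png

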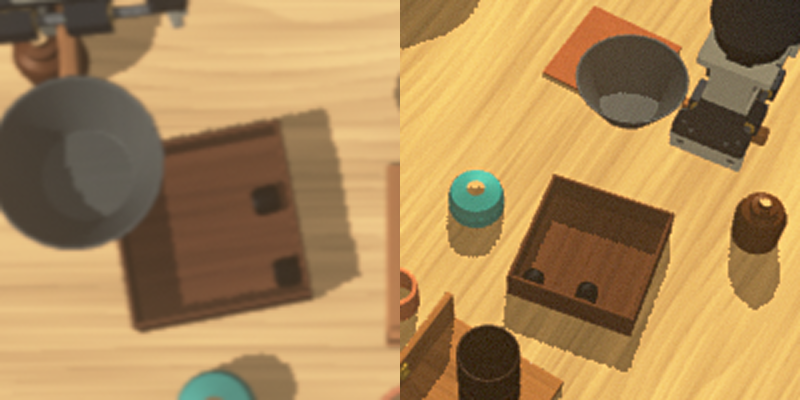

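Emit:
{"fn": "servo_tool", "kwargs": {"moves": [[[0.2, 0, 0.1, 0, 0, 0, -1], [0.5, 0, 0.3, 0, 0, 0, -1], [0.8, 0, 0.5, 0, 0, 0, -1], [1, 0, 0.6, 0, 0, 0, -1]]]}}

```text
time: 21.25
eef_pos: [647.1, 231.5, 284.4]
tcp_rot: [-1.172, -1.268, 1.279]
ft_force: [0.8, -0.1, -2.5]
finger_gap: 0.159
```

Emit:
{"fn": "servo_tool", "kwargs": {"moves": [[[0.3, 0.2, 0.2, 0, 0.2, 0, -1], [0.6, 0.4, 0.4, 0, 0.4, 0, -1], [0.9, 0.6, 0.6, 0, 0.6, 0, -1], [1, 0.8, 0.65, 0, 0.9, 0, -1], [1, 1, 0.65, 0, 0.9, 0, -1], [1, 1, 0.65, 0, 0.9, 0, -1]]]}}

```text
time: 22.0
eef_pos: [574.0, 322.9, 181.5]
tcp_rot: [-1.375, -0.915, 0.93]
ft_force: [0.6, -0.0, -1.9]
finger_gap: 0.156
```

```bash
cat > pan.py <<'E'
from h import *
t=grab("top");s=grab("scene");
for f,n in((t,"top"),(s,"scene")):
    hsv=cv2.cvtColor(f["color"],cv2.COLOR_RGB2HSV).astype(int)
save(t,"pan_t.png",(110,180,260,330),3)
E
python3 - <<'E'
from h import *
M,e=panR(-22,0); go(np.array([570.5,326.5,38.5]),M)
E
python3 v.py j.png 100 190 120 330 80 120
```

```text
shift/100 [0.039 1.617 0.048] turn/30 [ 0.003 -0.001 -0.023] grip now [574.  323.2 200.3] q [ 0.81  0.37 -0.08  0.01 -1.13 -2.77] t 22.0 F [ 0.6 -0.  -1.9] gap 13.7
shift/100 [-5.125  2.058  4.111] turn/30 [0. 0. 0.] grip now [574.  323.2 200.3] q [ 0.81  0.37 -0.08  0.01 -1.13 -2.77] t 22.0 F [ 0.6 -0.  -1.9] gap 13.7
```

View pics/j.png

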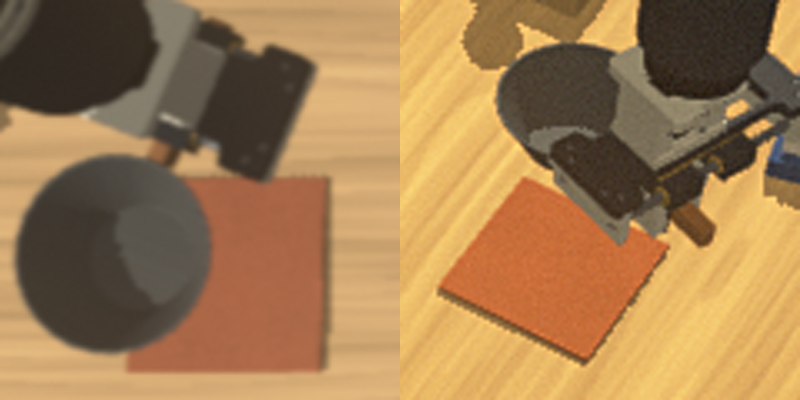

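Emit:
{"fn": "servo_tool", "kwargs": {"moves": [[[0.02, 0.25, 0.02, 0, 0, -0.02, -1], [0.04, 0.5, 0.05, 0, 0, -0.02, -1], [0.04, 0.75, 0.05, 0, 0, -0.02, -1], [0.04, 1, 0.05, 0, 0, -0.02, -1], [0.04, 1, 0.05, 0, 0, -0.02, -1]]]}}

```text
time: 22.72
eef_pos: [571.5, 327.4, 82.2]
tcp_rot: [-1.37, -0.922, 0.921]
ft_force: [-0.3, -0.0, -2.3]
finger_gap: 0.155
```

Emit:
{"fn": "servo_tool", "kwargs": {"moves": [[[0, 0.2, 0, 0, 0, 0, -1], [0, 0.4, 0, 0, 0, 0, -1], [0, 0.5, 0, 0, 0, 0, -1], [0, 0.55, 0, 0, 0, 0, -1], [0, 0.57, 0, 0, 0, 0, -1], [0, 0.57, 0, 0, 0, 0, -1]]]}}

```text
time: 23.48
eef_pos: [572.3, 328.4, 26.7]
tcp_rot: [-1.369, -0.925, 0.919]
ft_force: [0.2, -0.0, -2.3]
finger_gap: 0.154
```

```bash
python3 - <<'E'
from h import *
M,e=panR(-22,0); go(np.array([570.5,326.5,38]),M)
t=grab("top")
hsv=cv2.cvtColor(t["color"],cv2.COLOR_RGB2HSV).astype(int);h,s,v=hsv[...,0],hsv[...,1],hsv[...,2]
m=((s<80)&(v<120)).astype(np.uint8); m[:,:120]=0;m[:,215:]=0;m[:243]=0;m[315:]=0
c=max(cv2.findContours(m,0,1)[0],key=cv2.contourArea); print(cv2.boundingRect(c)); x,y,w,hh=cv2.boundingRect(c)
print(onz(t,[[x,269],[x+w-1,269],[162,y+hh-1]],53).round(1))
E
```

```text
shift/100 [-0.025  0.074  0.01 ] turn/30 [ 0.008 -0.001  0.004] grip now [572.2 328.4  45.5] q [ 0.82  0.51 -0.25  0.   -0.81 -2.78] t 23.48 F [ 0.2 -0.  -2.3] gap 13.5
(135, 246, 51, 50)
[[469.4 435.   53. ]
 [468.3 311.1  53. ]
 [405.4 366.1  53. ]]
```

Emit:
{"fn": "servo_tool", "kwargs": {"moves": [[[-0.03, 0.02, 0.04, 0, 0, 0, -1], [-0.04, 0.04, 0.05, 0, 0, 0, -1], [-0.04, 0.06, 0.05, 0, 0, 0, -1], [-0.04, 0.08, 0.05, 0, 0, 0, -1], [-0.04, 0.08, 0.05, 0, 0, 0, -1]]]}}

```text
time: 24.15
eef_pos: [566.2, 326.4, 18.6]
tcp_rot: [-1.369, -0.925, 0.919]
ft_force: [-1.2, -1.5, 5.1]
finger_gap: 0.156
```

```bash
python3 - <<'E'
from h import *
M,e=panR(-22,0); go(np.array([569,326,38]),M)
t=grab("top")
hsv=cv2.cvtColor(t["color"],cv2.COLOR_RGB2HSV).astype(int);h,s,v=hsv[...,0],hsv[...,1],hsv[...,2]
m=((s<80)&(v<120)).astype(np.uint8); m[:,:120]=0;m[:,215:]=0;m[:243]=0;m[315:]=0
c=max(cv2.findContours(m,0,1)[0],key=cv2.contourArea); print(cv2.boundingRect(c)); x,y,w,hh=cv2.boundingRect(c)
print(onz(t,[[x,269],[x+w-1,269],[162,y+hh-1]],53).round(1))
E
```

```text
shift/100 [ 0.007 -0.006 -0.028] turn/30 [ 0.007 -0.     0.003] grip now [566.1 326.4  37.4] q [ 0.82  0.51 -0.27  0.   -0.78 -2.78] t 24.15 F [-1.2 -1.5  5.1] gap 13.7
(137, 248, 50, 51)
[[469.4 430.1  53. ]
 [468.3 308.6  53. ]
 [398.2 365.9  53. ]]
```

Emit:
{"fn": "servo_tool", "kwargs": {"moves": [[[0, 0, 0, 0, 0, 0, -0.5], [0, 0, 0, 0, 0, 0, -0.2], [0, 0, 0, 0, 0, 0, 0], [0, 0, 0, 0, 0, 0, 0], [0, 0, 0, 0, 0, 0, 0], [0, -0.1, 0, 0, 0, 0, 0], [0, -0.3, 0, 0, 0, 0, 0], [0, -0.5, 0, 0, 0, 0, 0]]]}}

```text
time: 25.2
eef_pos: [565.8, 326.4, 69.2]
tcp_rot: [-1.369, -0.925, 0.919]
ft_force: [0.1, 0.7, 0.8]
finger_gap: 0.499
```

Emit:
{"fn": "servo_tool", "kwargs": {"moves": [[[0, -0.3, 0, 0, 0, 0, 0], [0, -0.6, 0, 0, 0, 0, 0], [0, -1, 0, 0, 0, 0, 0], [0, -1, 0, 0, 0, 0, 0]]]}}

```text
time: 25.7
eef_pos: [567.1, 327.7, 172.9]
tcp_rot: [-1.368, -0.931, 0.914]
ft_force: [0.1, -0.2, 0.3]
finger_gap: 0.498
```

Emit:
{"fn": "servo_tool", "kwargs": {"moves": [[[0, -0.4, 0, 0, -0.3, 0, 0], [0, -0.8, 0, 0, -0.7, 0, 0], [0, -0.8, 0, 0, -1, 0, 0], [0, -0.8, 0, 0, -1, 0, 0]]]}}

```text
time: 26.2
eef_pos: [564.8, 326.3, 248.3]
tcp_rot: [-1.144, -1.313, 1.308]
ft_force: [0.7, -0.4, -0.8]
finger_gap: 0.5
```

```bash
python3 - <<'E'
from h import *
# stick grasp frame: stick1 at -y end? order by y
az=np.radians(6.8); d=np.array([np.cos(az),np.sin(az),0])
top=np.array([370,-310.8,9])
go(top+20*d+[0,0,220],Rm([0,0,-1],[-d[1],d[0],0]))
print(state()[1].round(2))
E
```

```text
shift/100 [-6.046  0.371  2.606] turn/30 [ 0.007  0.037 -0.   ] grip now [564.7 326.2 267.1] q [ 0.82  0.31 -0.01  0.   -1.25 -2.26] t 26.2 F [ 0.7 -0.4 -0.8] gap 44.0
[[-0.14  0.   -0.99]
 [ 0.99  0.   -0.14]
 [-0.   -1.   -0.  ]]
```

Emit:
{"fn": "servo_tool", "kwargs": {"moves": [[[-0.4, 0, 0.17, 0, 0, 0, -0.32], [-0.8, 0, 0.34, 0, 0, 0, -0.32], [-1, 0, 0.43, 0, 0, 0, -0.32]]]}}

```text
time: 26.58
eef_pos: [535.3, 219.4, 247.4]
tcp_rot: [-1.145, -1.309, 1.307]
ft_force: [1.0, -0.7, 0.9]
finger_gap: 0.339
```

Emit:
{"fn": "servo_tool", "kwargs": {"moves": [[[-0.5, 0, 0.2, 0, 0, 0, -0.32], [-1, 0, 0.43, 0, 0, 0, -0.32], [-1, 0, 0.43, 0, 0, 0, -0.32]]]}}

```text
time: 26.95
eef_pos: [506.4, 113.8, 247.9]
tcp_rot: [-1.146, -1.309, 1.306]
ft_force: [0.9, -0.1, 0.3]
finger_gap: 0.336
```

Emit:
{"fn": "servo_tool", "kwargs": {"moves": [[[-0.5, 0, 0.2, 0, 0, 0, -0.32], [-1, 0, 0.43, 0, 0, 0, -0.32], [-1, 0, 0.43, 0, 0, 0, -0.32]]]}}

```text
time: 27.32
eef_pos: [478.1, 9.4, 247.7]
tcp_rot: [-1.146, -1.31, 1.306]
ft_force: [0.5, 0.2, 0.1]
finger_gap: 0.339
```

Emit:
{"fn": "servo_tool", "kwargs": {"moves": [[[-0.5, 0, 0.2, 0, 0, 0, -0.32], [-1, 0, 0.43, 0, 0, 0, -0.32], [-1, 0, 0.43, 0, 0, 0, -0.32]]]}}

```text
time: 27.7
eef_pos: [449.8, -95.3, 247.4]
tcp_rot: [-1.146, -1.31, 1.306]
ft_force: [-0.3, 0.4, 0.2]
finger_gap: 0.342
```

Emit:
{"fn": "servo_tool", "kwargs": {"moves": [[[-0.5, 0, 0.2, 0, 0, 0, -0.32], [-1, 0, 0.43, 0, 0, 0, -0.32], [-1, 0, 0.43, 0, 0, 0, -0.32]]]}}

```text
time: 28.08
eef_pos: [421.4, -200.2, 247.2]
tcp_rot: [-1.145, -1.309, 1.306]
ft_force: [-0.2, 0.4, -0.1]
finger_gap: 0.345
```

Emit:
{"fn": "servo_tool", "kwargs": {"moves": [[[-0.5, 0, 0.2, 0, 0, 0, -0.32], [-1, 0, 0.43, 0, 0, 0, -0.32], [-1, 0, 0.43, 0, 0, 0, -0.32], [-1, 0, 0.43, 0, 0, 0, -0.32]]]}}

```text
time: 28.58
eef_pos: [393.6, -302.9, 247.0]
tcp_rot: [-1.143, -1.313, 1.309]
ft_force: [0.5, 1.0, -0.5]
finger_gap: 0.341
```

```bash
cat >> h.py <<'E'
ST={"A":((386.,-309.),6.8),"B":((391.5,-358.9),8.4),"C":((404.1,-401.8),5.4),"D":((406.,-447.2),3.5)}
K=18.8-5  # S (stick point) lies 5 mm behind TCP
def graspstick(n,z=9.5):
    (x,y),az=ST[n]; az=np.radians(az); d=np.array([np.cos(az),np.sin(az),0])
    M=Rm([0,0,-1],[-d[1],d[0],0]); go(np.array([x,y,z])-K*M[:,1],M)
V=np.array([591,-170,0.])
def place(tipx,y0,y1,lean,phi,s=180,up=0,tipz=24):
    "tip at V+(tipx,y0,tipz), leaning in -x with top y drifting to y1 at s=200; a rotated phi about d; up = retreat along d"
    l=np.radians(lean); p=np.radians(phi); u=np.array([-np.sin(l),(y1-y0)/200,np.cos(l)]);u/=np.linalg.norm(u); d=-u
    n=np.cross([0,1,0],d); n/=np.linalg.norm(n); n=n if n[0]<0 else -n   # perpendicular, towards -x
    w=np.cross(d,n); w=w if w[1]<0 else -w
    a=np.cos(p)*n+np.sin(p)*w
    S=V+[tipx,y0,tipz]+u*(s+up)
    M=Rm(a,np.cross(a,d)); go(S-K*a,M); print("  S",S.round(),"a",a.round(2))
E
python3 - <<'E'
from h import *
graspstick("A",110); graspstick("A")
E
```

```text
shift/100 [-0.05   1.42   0.089] turn/30 [ 0.006  0.038 -0.   ] grip now [ 393.6 -302.9  265.8] q [-0.26  0.05 -0.34 -0.   -1.18 -1.17] t 28.57 F [ 0.5  1.  -0.5] gap 30.0
shift/100 [-0.049  2.425  0.092] turn/30 [ 0.006  0.038 -0.   ] grip now [ 393.6 -302.9  265.8] q [-0.26  0.05 -0.34 -0.   -1.18 -1.17] t 28.57 F [ 0.5  1.  -0.5] gap 30.0
```

Emit:
{"fn": "servo_tool", "kwargs": {"moves": [[[-0.05, 0.4, 0.09, 0, 0.04, 0, -0.32], [-0.05, 0.8, 0.09, 0, 0.04, 0, -0.32], [-0.05, 1, 0.09, 0, 0.04, 0, -0.32]]]}}

```text
time: 28.95
eef_pos: [385.1, -307.9, 145.5]
tcp_rot: [-1.151, -1.299, 1.295]
ft_force: [0.8, 0.5, -0.2]
finger_gap: 0.341
```

Emit:
{"fn": "servo_tool", "kwargs": {"moves": [[[0, 0.4, 0, 0, 0, 0, -0.32], [0, 0.8, 0, 0, 0, 0, -0.32], [0, 1, 0, 0, 0, 0, -0.32], [0, 1.0, 0, 0, 0, 0, -0.32], [0, 1.0, 0, 0, 0, 0, -0.32]]]}}

```text
time: 29.58
eef_pos: [386.7, -309.3, 48.3]
tcp_rot: [-1.154, -1.3, 1.295]
ft_force: [0.2, 0.5, 0.7]
finger_gap: 0.341
```

```bash
python3 -c "
from h import *
graspstick('A')"; python3 v.py k.png 400 210 110 160 310 120
```

```text
shift/100 [0.004 0.438 0.008] turn/30 [ 0.009  0.002 -0.002] grip now [ 386.6 -309.3   67.1] q [-0.28  0.26 -0.61 -0.   -0.7  -1.17] t 29.57 F [0.2 0.5 0.7] gap 30.0
shift/100 [3.534 0.65  3.471] turn/30 [0. 0. 0.] grip now [ 386.6 -309.3   67.1] q [-0.28  0.26 -0.61 -0.   -0.7  -1.17] t 29.57 F [0.2 0.5 0.7] gap 30.0
```

View pics/k.png

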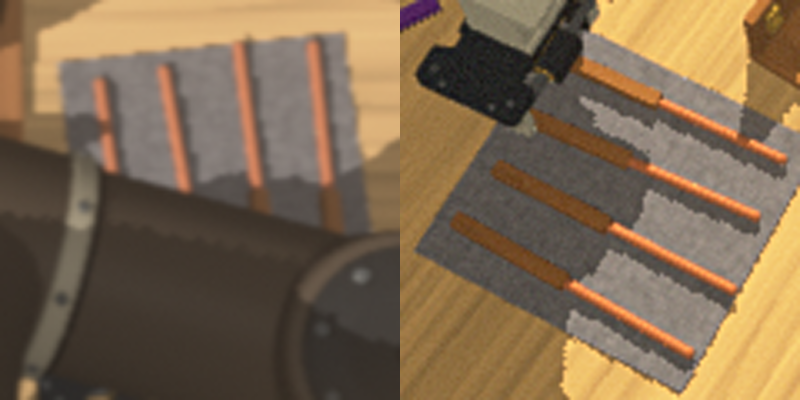

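Emit:
{"fn": "servo_tool", "kwargs": {"moves": [[[0, 0.2, 0, 0, 0, 0, -0.32], [0, 0.38, 0, 0, 0, 0, -0.32], [0, 0.43, 0, 0, 0, 0, -0.32], [0, 0.43, 0, 0, 0, 0, -0.32], [0, 0.43, 0, 0, 0, 0, -1], [0, 0.43, 0, 0, 0, 0, -1], [0, 0.43, 0, 0, 0, 0, -1], [0, 0.43, 0, 0, 0, 0, -1]]], "force": 50}}

```text
time: 30.68
eef_pos: [385.8, -310.0, 4.9]
tcp_rot: [-1.155, -1.299, 1.294]
ft_force: [-0.5, 1.3, 6.0]
finger_gap: 0.133
```

Emit:
{"fn": "servo_tool", "kwargs": {"moves": [[[0, 0, 0, 0, 0, 0, -1], [0, -0.1, 0, 0, 0, 0, -1], [0, -0.3, 0, 0, 0, 0, -1], [0, -0.5, 0, 0, 0, 0, -1], [0, -0.8, 0, 0, 0, 0, -1], [0, -1, 0, 0, 0, 0, -1]]]}}

```text
time: 31.42
eef_pos: [385.3, -310.0, 106.2]
tcp_rot: [-1.155, -1.299, 1.294]
ft_force: [0.1, 1.3, -1.6]
finger_gap: 0.131
```

Emit:
{"fn": "servo_tool", "kwargs": {"moves": [[[0, -0.4, 0, 0, 0, 0, -1], [0, -0.8, 0, 0, 0, 0, -1], [0, -1, 0, 0, 0, 0, -1]]]}}

```text
time: 31.8
eef_pos: [385.2, -310.1, 207.3]
tcp_rot: [-1.157, -1.3, 1.294]
ft_force: [0.2, 0.6, -0.3]
finger_gap: 0.131
```

Emit:
{"fn": "servo_tool", "kwargs": {"moves": [[[0, -0.4, 0, 0, 0, 0, -1], [0, -0.8, 0, 0, 0, 0, -1], [0, -1, 0, 0, 0, 0, -1]]]}}

```text
time: 32.17
eef_pos: [384.4, -310.0, 307.3]
tcp_rot: [-1.157, -1.3, 1.294]
ft_force: [0.1, 0.4, 0.0]
finger_gap: 0.128
```

```bash
python3 - <<'E'
from h import *
print(state()[1].round(2))
for ph in (0,30): place(22,7,14,20,ph,up=140); place(22,7,14,20,ph)
E
```

```text
[[-0.12  0.01 -0.99]
 [ 0.99 -0.   -0.12]
 [-0.   -1.   -0.01]]
shift/100 [ 1.435 -0.15  -1.325] turn/30 [ 2.346  0.254 -0.1  ] grip now [ 384.3 -310.   326.1] q [-0.28  0.01 -0.24 -0.   -1.31 -1.17] t 32.17 F [0.1 0.4 0. ] gap 11.3
  S [ 504. -152.  325.] a [-0.94  0.   -0.34]
shift/100 [ 1.333  1.168 -1.786] turn/30 [ 2.346  0.254 -0.1  ] grip now [ 384.3 -310.   326.1] q [-0.28  0.01 -0.24 -0.   -1.31 -1.17] t 32.17 F [0.1 0.4 0. ] gap 11.3
  S [ 551. -157.  193.] a [-0.94  0.   -0.34]
shift/100 [ 1.41  -0.153 -1.328] turn/30 [ 2.35  -0.365  0.769] grip now [ 384.3 -310.   326.1] q [-0.28  0.01 -0.24 -0.   -1.31 -1.17] t 32.17 F [0.1 0.4 0. ] gap 11.3
  S [ 504. -152.  325.] a [-0.82 -0.5  -0.28]
shift/100 [ 1.307  1.165 -1.789] turn/30 [ 2.35  -0.365  0.769] grip now [ 384.3 -310.   326.1] q [-0.28  0.01 -0.24 -0.   -1.31 -1.17] t 32.17 F [0.1 0.4 0. ] gap 11.3
  S [ 551. -157.  193.] a [-0.82 -0.5  -0.28]
```

Emit:
{"fn": "servo_tool", "kwargs": {"moves": [[[0.3, -0.04, -0.3, 0, 0, 0, -1], [0.6, -0.07, -0.6, 0, 0, 0, -1], [0.72, -0.07, -0.66, 0, 0, 0, -1]]]}}

```text
time: 32.55
eef_pos: [442.1, -229.1, 312.1]
tcp_rot: [-1.153, -1.3, 1.295]
ft_force: [-0.6, 0.3, -1.4]
finger_gap: 0.128
```

Emit:
{"fn": "servo_tool", "kwargs": {"moves": [[[0.3, -0.04, -0.3, 0.2, 0, 0, -1], [0.6, -0.07, -0.6, 0.5, 0.05, 0, -1], [0.72, -0.07, -0.66, 0.8, 0.1, 0, -1], [0.72, -0.07, -0.66, 1, 0.1, -0.05, -1], [0.72, -0.07, -0.66, 1, 0.1, -0.05, -1]]]}}

```text
time: 33.17
eef_pos: [498.9, -151.0, 316.1]
tcp_rot: [-0.784, -0.852, 1.461]
ft_force: [0.4, -0.4, -1.1]
finger_gap: 0.129
```

Emit:
{"fn": "servo_tool", "kwargs": {"moves": [[[0, 0, 0, 0.3, 0, 0, -1], [0, 0, 0, 0.6, 0, 0, -1], [0, 0, 0, 0.9, 0, 0, -1], [0, 0, 0, 1, 0, 0, -1], [0, 0, 0, 1, 0, 0, -1]]]}}

```text
time: 33.8
eef_pos: [498.3, -151.5, 318.3]
tcp_rot: [-0.395, -0.438, 1.588]
ft_force: [0.2, -0.5, 0.3]
finger_gap: 0.129
```

```bash
python3 - <<'E'
from h import *
print(state()[1].round(2))
place(22,7,14,20,0,up=140)
E
```

```text
[[-0.06 -0.86 -0.5 ]
 [ 1.   -0.05 -0.04]
 [ 0.01 -0.5   0.86]]
shift/100 [-0.003 -0.028  0.036] turn/30 [ 0.342  0.136 -0.091] grip now [ 514.5 -150.6  327.8] q [ 0.07  0.68  0.34 -0.02 -2.27 -1.58] t 33.8 F [ 0.2 -0.5  0.3] gap 11.4
  S [ 504. -152.  325.] a [-0.94  0.   -0.34]
```

Emit:
{"fn": "servo_tool", "kwargs": {"moves": [[[0, -0.03, 0.04, 0.2, 0.07, -0.05, -1], [0, -0.03, 0.04, 0.34, 0.14, -0.09, -1], [0, -0.03, 0.04, 0.34, 0.14, -0.09, -1], [0, -0.03, 0.04, 0.34, 0.14, -0.09, -1]]]}}

```text
time: 34.3
eef_pos: [498.8, -151.5, 325.3]
tcp_rot: [-0.308, -0.25, 1.547]
ft_force: [0.3, 0.0, -0.9]
finger_gap: 0.135
```

```bash
python3 - <<'E'
from h import *
place(22,7,14,20,0,up=140)
place(22,7,14,20,0,up=0)
s,Rc,g=state(); 
E
python3 v.py l.png 330 150 110 260 230 110
```

```text
shift/100 [-0.002  0.008 -0.024] turn/30 [ 0.013 -0.003 -0.002] grip now [ 516.5 -151.5  331.8] q [ 0.05  0.76  0.4  -0.07 -2.42 -1.67] t 34.3 F [ 0.3  0.  -0.9] gap 11.9
  S [ 504. -152.  325.] a [-0.94  0.   -0.34]
shift/100 [ 0.     0.017 -1.424] turn/30 [ 0.013 -0.003 -0.002] grip now [ 516.5 -151.5  331.8] q [ 0.05  0.76  0.4  -0.07 -2.42 -1.67] t 34.3 F [ 0.3  0.  -0.9] gap 11.9
  S [ 551. -157.  193.] a [-0.94  0.   -0.34]
shift/100 [ 1.57   5.995 -1.255] turn/30 [0. 0. 0.] grip now [ 516.5 -151.5  331.8] q [ 0.05  0.76  0.4  -0.07 -2.42 -1.67] t 34.3 F [ 0.3  0.  -0.9] gap 11.9
```

View pics/l.png

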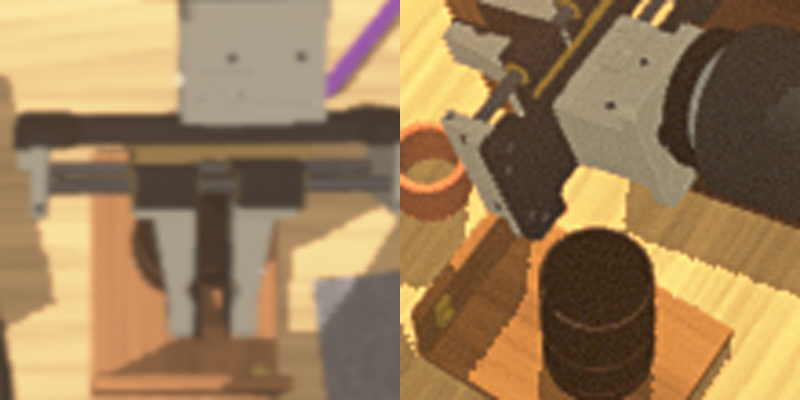

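```bash
python3 - <<'E'
from h import *
s,Rc,g=state(); S=g+K*Rc[:,1]; d=-Rc[:,2]*1.0
for nm in("top","scene"):
    f=grab(nm); 
    for sg in (1,-1):
        P=[S+sg*Rc[:,2]*k for k in(-20,0,60,100,140,180)]; q=proj(f,P); print(nm,sg,q.round().tolist(),[f["color"][int(b),int(a)].tolist() for a,b in q])
    print(np.array(P[-1]).round())
    print("C",(-f["R"].T@f["tvec"]).round())
E
```

```text
top 1 [[386.0, 237.0], [387.0, 239.0], [390.0, 248.0], [392.0, 254.0], [394.0, 261.0], [397.0, 269.0]] [[101, 74, 51], [108, 78, 54], [133, 94, 64], [163, 114, 77], [192, 147, 101], [241, 208, 144]]
top -1 [[388.0, 242.0], [387.0, 239.0], [385.0, 232.0], [383.0, 228.0], [382.0, 224.0], [381.0, 220.0]] [[122, 87, 59], [108, 78, 54], [83, 65, 52], [89, 77, 64], [167, 156, 136], [170, 158, 138]]
[ 566. -158.  158.]
C [ 407.  -56. 1150.]
scene 1 [[282.0, 243.0], [279.0, 236.0], [269.0, 215.0], [262.0, 201.0], [255.0, 186.0], [247.0, 170.0]] [[168, 149, 118], [116, 75, 37], [250, 216, 122], [251, 221, 120], [251, 220, 124], [253, 225, 129]]
scene -1 [[276.0, 229.0], [279.0, 236.0], [288.0, 255.0], [294.0, 267.0], [300.0, 279.0], [305.0, 290.0]] [[139, 90, 51], [116, 75, 37], [97, 80, 70], [77, 63, 48], [69, 54, 38], [196, 141, 79]]
[ 566. -158.  158.]
C [ 922. -647. 1357.]
```

Emit:
{"fn": "servo_tool", "kwargs": {"moves": [[[0, 0, -0.2, 0, 0, 0, -1], [0, 0, -0.4, 0, 0, 0, -1], [0, 0, -0.6, 0, 0, 0, -1], [0, 0, -0.8, 0, 0, 0, -1], [0, 0, -1, 0, 0, 0, -1], [0, 0, -1, 0, 0, 0, -1]]]}}

```text
time: 35.25
eef_pos: [533.1, -155.0, 227.6]
tcp_rot: [-0.3, -0.242, 1.547]
ft_force: [0.1, -0.5, -0.2]
finger_gap: 0.134
```

```bash
python3 - <<'E'
from h import *
place(22,7,14,20,0,up=0)
E
python3 v.py m.png 330 150 110 260 230 110
```

```text
shift/100 [-0.003 -0.006 -0.388] turn/30 [-0.007 -0.004 -0.001] grip now [ 550.8 -155.   234. ] q [ 0.04  0.9   0.44 -0.05 -2.33 -1.66] t 35.25 F [ 0.1 -0.5 -0.2] gap 11.8
  S [ 551. -157.  193.] a [-0.94  0.   -0.34]
shift/100 [ 1.563  5.974 -0.278] turn/30 [0. 0. 0.] grip now [ 550.8 -155.   234. ] q [ 0.04  0.9   0.44 -0.05 -2.33 -1.66] t 35.25 F [ 0.1 -0.5 -0.2] gap 11.8
```

View pics/m.png

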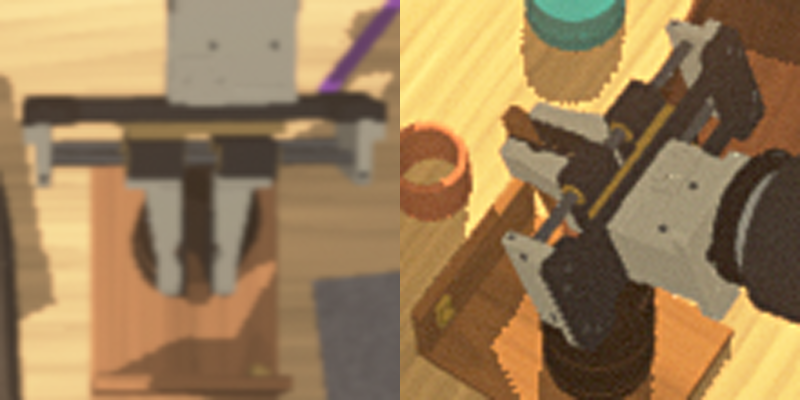

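Emit:
{"fn": "servo_tool", "kwargs": {"moves": [[[0, 0, -0.1, 0, 0, 0, -1], [0, 0, -0.2, 0, 0, 0, -1], [0, 0, -0.3, 0, 0, 0, -1], [0, 0, -0.36, 0, 0, 0, -1], [0, 0, -0.39, 0, 0, 0, -1], [0, 0, -0.39, 0, 0, 0, -1]]]}}

```text
time: 36.1
eef_pos: [545.7, -156.8, 196.4]
tcp_rot: [-0.299, -0.24, 1.549]
ft_force: [-4.0, 1.3, 12.4]
finger_gap: 0.13
```

```bash
python3 - <<'E'
from h import *
place(22,7,14,20,0,up=0)
E
```

```text
shift/100 [ 0.003  0.007 -0.051] turn/30 [-0.01  -0.005 -0.004] grip now [ 563.4 -156.8  202.7] q [ 0.04  0.95  0.46 -0.05 -2.31 -1.65] t 36.1 F [-4.   1.3 12.4] gap 11.4
  S [ 551. -157.  193.] a [-0.94  0.   -0.34]
```

Emit:
{"fn": "servo_tool", "kwargs": {"moves": [[[0, 0, 0.04, 0, 0, 0, -1], [0, 0, 0.04, 0, 0, 0, -0.36], [0, 0, 0.04, 0, 0, 0, -0.36], [0, 0, 0.04, 0, 0, 0, -0.36], [0, 0, 0.04, 0, 0, 0, -0.36], [0, -0.2, 0.04, 0, 0, 0, -0.36], [0, -0.5, 0.04, 0, 0, 0, -0.36], [0, -0.8, 0.04, 0, 0, 0, -0.36]]]}}

```text
time: 37.1
eef_pos: [621.0, -156.2, 225.0]
tcp_rot: [-0.303, -0.245, 1.547]
ft_force: [1.4, -1.0, -0.5]
finger_gap: 0.318
```

Emit:
{"fn": "servo_tool", "kwargs": {"moves": [[[0, 0, 0.3, -0.2, 0, 0, -0.36], [0, 0, 0.6, -0.5, 0, 0, -0.36], [0, 0, 1, -1, 0, 0, -0.36], [0, 0, 1, -1, 0, 0, -0.36], [0, 0, 1, -1, 0, 0, -0.36]]]}}

```text
time: 37.72
eef_pos: [585.5, -152.6, 321.9]
tcp_rot: [-0.716, -0.657, 1.463]
ft_force: [0.0, -0.1, -0.9]
finger_gap: 0.318
```

```bash
cat > sk.py <<'E'
from h import *
# copper/wood sticks seen over the vase: crop both views
import sys
t=grab("top");s=grab("scene")
A=cv2.resize(t["color"][180:270,340:430],(400,400),interpolation=2);B=cv2.resize(s["color"][250:360,250:360],(400,400),interpolation=2)
cv2.imwrite("pics/"+sys.argv[1],np.hstack([A,B])[:,:,::-1])
E
python3 sk.py n.png; python3 - <<'E'
from h import *
graspstick("B",300)
E
```

```text
shift/100 [-2.08   1.463  1.272] turn/30 [-1.341 -0.314  0.043] grip now [ 597.7 -151.9  332. ] q [ 0.06  0.65  0.5  -0.02 -2.12 -1.66] t 37.83 F [ 0.1  0.1 -0.9] gap 27.8
```

View pics/n.png

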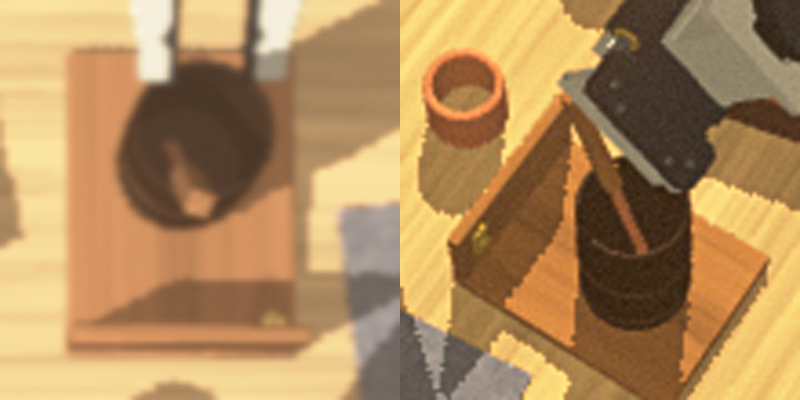

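```bash
python3 - <<'E'
from h import *
t=grab("top"); print(onz(t,[(384.4,227)],193), onz(t,[(384,212.5)],130))
print(onz(t,[(340+118/4.44,180+150/4.44),(340+272/4.44,180+130/4.44)],130))
E
```

```text
[[ 546.03638015 -161.99794297  193.        ]] [[ 588.55193297 -168.76397593  130.        ]]
[[ 586.0897736  -129.15551475  130.        ]
 [ 595.47994003 -208.05176124  130.        ]]
```

Emit:
{"fn": "servo_tool", "kwargs": {"moves": [[[-0.3, 0.2, 0.2, -0.2, 0, 0, -0.32], [-0.6, 0.4, 0.4, -0.5, -0.1, 0, -0.32], [-0.8, 0.6, 0.5, -0.8, -0.2, 0, -0.32], [-1, 0.7, 0.6, -1, -0.2, 0, -0.32], [-1, 0.7, 0.6, -1, -0.2, 0, -0.32]]]}}

```text
time: 38.5
eef_pos: [491.9, -253.1, 306.7]
tcp_rot: [-1.038, -1.136, 1.344]
ft_force: [0.2, 0.7, 0.5]
finger_gap: 0.34
```

```bash
python3 - <<'E'
from h import *
graspstick("B",200)
E
```

```text
shift/100 [-0.985  1.28   0.875] turn/30 [-0.334 -0.127  0.028] grip now [ 495.2 -253.   325.2] q [-0.1   0.22 -0.03  0.02 -1.5  -1.39] t 38.5 F [0.2 0.7 0.5] gap 29.9
```

Emit:
{"fn": "servo_tool", "kwargs": {"moves": [[[-0.3, 0.3, 0.25, -0.1, 0, 0, -0.32], [-0.6, 0.6, 0.5, -0.2, -0.1, 0, -0.32], [-0.98, 0.9, 0.8, -0.33, -0.13, 0, -0.32], [-0.98, 1, 0.87, -0.33, -0.13, 0, -0.32], [-0.98, 1, 0.87, -0.33, -0.13, 0, -0.32]]]}}

```text
time: 39.12
eef_pos: [398.7, -357.2, 220.4]
tcp_rot: [-1.117, -1.32, 1.308]
ft_force: [0.9, -0.6, 0.5]
finger_gap: 0.34
```

```bash
cat > lean.py <<'E'
from h import *
for nm,box in(("top",(355,180,425,265)),("scene",(255,265,360,360))):
    f=grab(nm); o=cv2.imread(f"pics/{nm}0.png")[:,:,::-1].astype(int); n=f["color"].astype(int)
    x0,y0,x1,y1=box; df=n-o; m=((df[...,0]>25)).astype(np.uint8); dk=(df.sum(2)<-60)
    mm=np.zeros_like(m); mm[y0:y1,x0:x1]=m[y0:y1,x0:x1]
    k,lab,st,ce=cv2.connectedComponentsWithStats(mm)
    for i in range(1,k):
        if st[i,4]<12: continue
        ys,xs=np.nonzero(lab==i); P=np.c_[xs,ys].astype(np.float32); l=cv2.fitLine(P,2,0,.01,.01).ravel(); pr=(P-l[2:])@l[:2]; w=np.abs((P-l[2:])@[-l[1],l[0]]).max()
        print(nm,st[i],"ends",(l[2:]+l[:2]*pr.min()).round(1),(l[2:]+l[:2]*pr.max()).round(1),"halfw",w.round(1))
    k,lab,st,ce=cv2.connectedComponentsWithStats((dk[y0:y1,x0:x1]).astype(np.uint8)); print(" dark",[(s[:4]+[x0,y0,0,0]).tolist()+[s[4]] for s in st[1:] if s[4]>15])
    for tip,lean in((22,28),(4,16)):
        u=np.array([-np.sin(np.radians(lean)),0,np.cos(np.radians(lean))]); print("  model",tip,lean,proj(f,[V+[tip,7,20]+u*k for k in(0,100,200)]).round(1).tolist())
E
python3 lean.py; python3 -c "
from h import *
graspstick('B')"
```

```text
top [389 203  13  26 141] ends [390.3 228.5] [400.8 203.8] halfw 4.1
top [378 212   7  16  68] ends [378.6 211.8] [382.3 226.9] halfw 2.8
 dark [[399, 181, 26, 24, np.int32(302)], [409, 207, 16, 40, np.int32(430)], [379, 231, 9, 12, np.int32(62)], [380, 249, 45, 16, np.int32(410)]]
  model 22 28 [[376.8, 210.7], [380.7, 223.8], [385.3, 239.4]]
  model 4 16 [[377.0, 217.8], [381.0, 222.7], [385.9, 228.6]]
scene [304 294  15  26 118] ends [305.6 294.6] [316.5 319.2] halfw 3.3
scene [255 350   6   7  27] ends [254.4 350.7] [260.3 355.6] halfw 2.2
scene [264 356  13   4  29] ends [264.1 357.2] [275.9 358.9] halfw 1.8
 dark [[333, 265, 9, 7, np.int32(45)], [294, 274, 14, 22, np.int32(132)]]
  model 22 28 [[321.4, 326.2], [304.3, 301.2], [285.5, 273.9]]
  model 4 16 [[315.2, 322.6], [304.7, 300.1], [293.0, 275.0]]
shift/100 [-0.04   2.174  0.084] turn/30 [-0.006  0.007  0.03 ] grip now [ 400.5 -357.2  240.7] q [-0.37  0.14 -0.28 -0.01 -1.15 -1.04] t 39.23 F [-0.1 -0.7  1.1] gap 30.0
```

```bash
python3 - <<'E'
from h import *
t=grab("top");s=grab("scene")
for nm,f,box in(("top",t,(372,206,394,248)),("scene",s,(280,266,322,326))):
    o=cv2.imread(f"pics/{nm}0.png")[:,:,::-1].astype(int); d=(f["color"].astype(int)-o).sum(2); x0,y0,x1,y1=box
    print(nm,box)
    for y in range(y0,y1,2): print(y,"".join("+" if v>50 else "-" if v<-50 else "." for v in d[y,x0:x1]))
E
```

```text
top (372, 206, 394, 248)
206 ....................++
208 ...................+++
210 ....................++
212 .....+++............++
214 ......+++..........+++
216 .......+++........++++
218 ......++++++......++++
220 ......++++++....++++++
222 .......+++++...+++++++
224 ........++++...+++++++
226 .........+++..++++++++
228 ..............++++++..
230 ......................
232 .........------.......
234 ........-------.......
236 .......-------........
238 .......-----...--.....
240 .......----...--......
242 ......---.............
244 ..........++++++++++++
246 .........+++++++++++++
scene (280, 266, 322, 326)
266 ..........................................
268 ..........................................
270 ..........................................
272 ..........................+...............
274 ................----......................
276 ..............-------.....................
278 ..............-..-----+...................
280 ................-------...................
282 .................-------+.................
284 .................-------.+................
286 .......
[... 228 characters left out ...]
...................+....++++++............
298 ........................++++++............
300 .........................++++++...........
302 ...........................++++...........
304 ............................++++..........
306 .............................++++.........
308 ..............................++++........
310 ...............................++++.......
312 ....................-..........+++++....+.
314 .....................-...........++++.....
316 .................................++++.....
318 ...................................++++...
320 ..........................................
322 ..........................................
324 ............................+.............
```

```bash
python3 - <<'E'
from h import *
t=grab("top");s=grab("scene")
for a in((384,228),(384,233),(384,238)): print(a,tri(t,a,s,(298.5,275)))
# handle/rod joint candidates along stick & lower visible end
for a,b in(((378.5,212.5),(317.5,318.5)),((378.5,212.5),(314,312)),((378.5,212.5),(310,304))): print(tri(t,a,s,b))
E
```

```text
(384, 228) (array([ 545.19644975, -156.90017598,  206.26435404]), np.float64(8.438287635733007))
(384, 233) (array([ 538.97868097, -155.23753705,  196.40301217]), np.float64(16.349758355090355))
(384, 238) (array([ 532.66228571, -153.57775541,  186.65629427]), np.float64(24.41127609295559))
(array([ 602.30714851, -163.62487799,   54.34989112]), np.float64(0.2301788267594218))
(array([ 595.26574096, -162.61231722,   82.69246598]), np.float64(5.062527207640242))
(array([ 587.1981011 , -161.2129542 ,  116.29534544]), np.float64(10.656676565541165))
```

```bash
python3 - <<'E'
from h import *
t=grab("top");s=grab("scene")
g=cv2.cvtColor(cv2.imread("pics/top0.png"),6).astype(int); print("top col 384:",list(zip(range(186,240),g[186:240,384])))
e=cv2.cvtColor(cv2.imread("pics/scene0.png"),6).astype(int); print("scene row 305:",list(zip(range(290,336),e[305,290:336])))
print("scene col 314:",list(zip(range(284,346,2),e[284:346:2,314])))
for x in (580,585,590,595,600):
    P=lambda z,r:[[x+r*np.cos(k),-169+r*np.sin(k),z] for k in np.linspace(0,2*np.pi,73)]
    a=proj(t,P(130,37));b=proj(t,P(12,37));c=proj(s,P(130,37));d=proj(s,P(12,37))
    print(x,"top far rim y",a[:,1].min().round(1),"near base y",b[:,1].max().round(1),"rim near",a[:,1].max().round(1),"| scene rim top y",c[:,1].min().round(1),"rim x",c[:,0].min().round(1),c[:,0].max().round(1),"base bot",d[:,1].max().round(1))
E
```

```text
top col 384: [(186, np.int64(154)), (187, np.int64(155)), (188, np.int64(155)), (189, np.int64(146)), (190, np.int64(125)), (191, np.int64(95)), (192, np.int64(88)), (193, np.int64(74)), (194, np.int64(57)), (195, np.int64(48)), (196, np.int64(45)), (197, np.int64(45)), (198, np.int64(44)), (199, np.int64(44)), (200, np.int64(43)), (201, np.int64(44)), (202, np.int64(44)), (203, np.int64(42)), (204, np.int64(43)), (205, np.int64(46)), (206, np.int64(47)), (207, np.int64(46)), (208, np.int64(47)), (209, np.int64(47)), (210, np.int64(47)), (211, np.int64(47)), (212, np.int64(46)), (213, np.int64(47)), (214, np.int64(46)), (215, np.int64(46)), (216, np.int64(47)), (217, np.int64(46)), (218, np.int64(46)), (219, np.int64(46)), (220, np.int64(45)), (221, np.int64(46)), (222, np.int64(46)), (223, np.int64(47)), (224, np.int64(49)), (225, np.int64(45)), (226, np.int64(44)), (227, np.int64(45)), (228, np.int64(48)), (229, np.int64(46)), (230, np.int64(55)), (231, np.int64(81)), (232, np.int64(100)), (233, np.int64(105)), (234, np.int64(105)), (235, np.int64(105)), (236, np.int64(105)), (237,
[... 1593 characters left out ...]
5)), (334, np.int64(34)), (336, np.int64(37)), (338, np.int64(47)), (340, np.int64(37)), (342, np.int64(82)), (344, np.int64(77))]
580 top far rim y 200.2 near base y 238.6 rim near 232.3 | scene rim top y 287.7 rim x 291.6 323.8 base bot 336.9
585 top far rim y 198.0 near base y 236.6 rim near 230.2 | scene rim top y 288.7 rim x 293.4 325.7 base bot 337.9
590 top far rim y 195.9 near base y 234.7 rim near 228.0 | scene rim top y 289.7 rim x 295.2 327.5 base bot 338.9
595 top far rim y 193.7 near base y 232.7 rim near 225.8 | scene rim top y 290.7 rim x 297.0 329.4 base bot 340.0
600 top far rim y 191.6 near base y 230.7 rim near 223.6 | scene rim top y 291.8 rim x 298.8 331.3 base bot 341.0
```

```bash
cat >> h.py <<'E'
V=np.array([598,-169,0.])
def line3(t,p,s,q):
    (c,d),(e,f)=ray(t,p),ray(s,q); n=np.cross(d[0],d[1]);m=np.cross(f[0],f[1]); u=np.cross(n,m);u/=np.linalg.norm(u);u*=np.sign(u[2])
    X=lambda z:np.linalg.solve(np.array([n,m,[0,0,1.]]),[n@c,m@e,z]); return u,[X(z).round(1) for z in(20,130,195)]
E
python3 - <<'E'
from h import *
t=grab("top");s=grab("scene")
for p in([(378.5,213),(383,234)],[(378.5,213),(382.5,226)],[(378.5,213),(384,232)]):
  for q in([(299,280),(316,318)],[(303,290),(316,318)]):
    u,X=line3(t,p,s,q); print(np.degrees(np.arccos(u[2])).round(1),u.round(2),*X)
E
```

```text
20.3 [-0.34  0.06  0.94] [ 610.9 -166.3   20. ] [ 570.8 -159.4  130. ] [ 547.2 -155.4  195. ]
20.9 [-0.35  0.06  0.93] [ 611.4 -166.2   20. ] [ 569.8 -159.6  130. ] [ 545.2 -155.7  195. ]
19.3 [-0.33  0.05  0.94] [ 610.5 -166.1   20. ] [ 572.4 -160.5  130. ] [ 549.8 -157.3  195. ]
19.9 [-0.34  0.04  0.94] [ 611. -166.   20.] [ 571.5 -160.8  130. ] [ 548.1 -157.7  195. ]
19.5 [-0.33  0.05  0.94] [ 610.6 -166.1   20. ] [ 572.1 -160.3  130. ] [ 549.4 -156.9  195. ]
20.1 [-0.34  0.05  0.94] [ 611. -166.   20.] [ 571.2 -160.6  130. ] [ 547.6 -157.4  195. ]
```

Emit:
{"fn": "servo_tool", "kwargs": {"moves": [[[-0.04, 0.4, 0.08, 0, 0, 0.03, -0.32], [-0.04, 0.8, 0.08, 0, 0, 0.03, -0.32], [-0.04, 1, 0.08, 0, 0, 0.03, -0.32]]]}}

```text
time: 40.0
eef_pos: [390.5, -360.4, 120.7]
tcp_rot: [-1.133, -1.316, 1.32]
ft_force: [0.3, -0.5, 0.1]
finger_gap: 0.346
```

Emit:
{"fn": "servo_tool", "kwargs": {"moves": [[[0, 0.4, 0, 0, 0, 0, -0.32], [0, 0.7, 0, 0, 0, 0, -0.32], [0, 0.9, 0, 0, 0, 0, -0.32], [0, 0.9, 0, 0, 0, 0, -0.32], [0, 0.9, 0, 0, 0, 0, -0.32]]]}}

```text
time: 40.62
eef_pos: [392.0, -361.4, 33.3]
tcp_rot: [-1.136, -1.318, 1.32]
ft_force: [0.6, 0.0, -0.3]
finger_gap: 0.34
```

```bash
python3 -c "
from h import *
graspstick('B')"
```

```text
shift/100 [0.026 0.288 0.002] turn/30 [-0.001  0.006 -0.003] grip now [ 392.  -361.3   52.1] q [-0.38  0.34 -0.54  0.   -0.7  -1.05] t 40.62 F [ 0.6  0.  -0.3] gap 29.9
```

Emit:
{"fn": "servo_tool", "kwargs": {"moves": [[[0.02, 0.15, 0, 0, 0, 0, -0.32], [0.025, 0.27, 0, 0, 0, 0, -0.32], [0.025, 0.28, 0, 0, 0, 0, -0.32], [0.025, 0.28, 0, 0, 0, 0, -1], [0.025, 0.28, 0, 0, 0, 0, -1], [0.025, 0.28, 0, 0, 0, 0, -1], [0.025, 0.28, 0, 0, 0, 0, -1]]]}}

```text
time: 41.5
eef_pos: [391.2, -358.7, 4.7]
tcp_rot: [-1.135, -1.317, 1.32]
ft_force: [-0.0, 0.9, 0.7]
finger_gap: 0.129
```

Emit:
{"fn": "servo_tool", "kwargs": {"moves": [[[0, 0, 0, 0, 0, 0, -1], [0, -0.1, 0, 0, 0, 0, -1], [0, -0.3, 0, 0, 0, 0, -1], [0, -0.5, 0, 0, 0, 0, -1], [0, -0.8, 0, 0, 0, 0, -1], [0, -1, 0, 0, 0, 0, -1]]]}}

```text
time: 42.25
eef_pos: [391.5, -358.7, 106.4]
tcp_rot: [-1.136, -1.318, 1.32]
ft_force: [-0.1, 0.1, -0.5]
finger_gap: 0.131
```

Emit:
{"fn": "servo_tool", "kwargs": {"moves": [[[0, -0.4, 0, 0, 0, 0, -1], [0, -0.8, 0, 0, 0, 0, -1], [0, -1, 0, 0, 0, 0, -1]]]}}

```text
time: 42.62
eef_pos: [391.7, -358.7, 207.6]
tcp_rot: [-1.138, -1.319, 1.32]
ft_force: [0.2, 0.1, -1.2]
finger_gap: 0.131
```

Emit:
{"fn": "servo_tool", "kwargs": {"moves": [[[0, -0.4, 0, 0, 0, 0, -1], [0, -0.8, 0, 0, 0, 0, -1], [0, -1, 0, 0, 0, 0, -1]]]}}

```text
time: 43.0
eef_pos: [391.4, -358.5, 307.6]
tcp_rot: [-1.138, -1.319, 1.32]
ft_force: [-0.1, 0.4, -2.3]
finger_gap: 0.131
```

```bash
python3 - <<'E'
from h import *
place(24,-8,-28,22,0,up=150)
E
```

```text
shift/100 [ 1.316 -0.192 -1.24 ] turn/30 [ 2.253  0.081 -0.287] grip now [ 391.4 -358.4  326.4] q [-0.37  0.07 -0.17  0.   -1.32 -1.05] t 43.0 F [-0.1  0.4 -2.3] gap 11.6
  S [ 499. -210.  328.] a [-0.93  0.   -0.37]
```

Emit:
{"fn": "servo_tool", "kwargs": {"moves": [[[0.3, -0.04, -0.3, 0, 0, 0, -1], [0.6, -0.1, -0.58, 0, 0, 0, -1], [0.66, -0.1, -0.62, 0, 0, 0, -1]]]}}

```text
time: 43.38
eef_pos: [443.6, -282.2, 315.3]
tcp_rot: [-1.135, -1.32, 1.321]
ft_force: [0.0, -0.2, -0.5]
finger_gap: 0.131
```

Emit:
{"fn": "servo_tool", "kwargs": {"moves": [[[0.3, -0.04, -0.3, 0.2, 0, 0, -1], [0.6, -0.1, -0.58, 0.5, 0, -0.05, -1], [0.66, -0.1, -0.62, 0.8, 0.03, -0.1, -1], [0.66, -0.1, -0.62, 1, 0.04, -0.13, -1], [0.66, -0.1, -0.62, 1, 0.04, -0.13, -1]]]}}

```text
time: 44.0
eef_pos: [494.8, -209.1, 321.4]
tcp_rot: [-0.724, -0.901, 1.483]
ft_force: [-0.8, 1.1, -1.2]
finger_gap: 0.128
```

Emit:
{"fn": "servo_tool", "kwargs": {"moves": [[[0, 0, 0, 0.3, 0, 0, -1], [0, 0, 0, 0.6, 0, 0, -1], [0, 0, 0, 0.9, 0, 0, -1], [0, 0, 0, 1, 0, 0, -1], [0, 0, 0, 1, 0, 0, -1]]]}}

```text
time: 44.62
eef_pos: [494.2, -209.5, 323.7]
tcp_rot: [-0.343, -0.48, 1.625]
ft_force: [0.4, 0.0, -0.7]
finger_gap: 0.133
```

```bash
python3 - <<'E'
from h import *
place(24,-8,-28,22,0,up=150)
E
```

```text
shift/100 [-0.002 -0.016  0.024] turn/30 [ 0.25   0.004 -0.156] grip now [ 510.4 -208.2  333.1] q [ 0.01  0.69  0.32  0.08 -2.25 -1.42] t 44.62 F [ 0.4  0.  -0.7] gap 11.7
  S [ 499. -210.  328.] a [-0.93  0.   -0.37]
```

Emit:
{"fn": "servo_tool", "kwargs": {"moves": [[[0, -0.02, 0.02, 0.12, 0, -0.08, -1], [0, -0.02, 0.02, 0.25, 0, -0.16, -1], [0, -0.02, 0.02, 0.25, 0, -0.16, -1], [0, -0.02, 0.02, 0.25, 0, -0.16, -1]]]}}

```text
time: 45.12
eef_pos: [494.9, -209.7, 328.3]
tcp_rot: [-0.226, -0.384, 1.566]
ft_force: [-0.3, 0.1, -0.1]
finger_gap: 0.128
```

Emit:
{"fn": "servo_tool", "kwargs": {"moves": [[[0, 0, -0.2, 0, 0, 0, -1], [0, 0, -0.4, 0, 0, 0, -1], [0, 0, -0.6, 0, 0, 0, -1], [0, 0, -0.8, 0, 0, 0, -1], [0, 0, -1, 0, 0, 0, -1], [0, 0, -1, 0, 0, 0, -1]]]}}

```text
time: 45.88
eef_pos: [532.3, -198.8, 232.3]
tcp_rot: [-0.218, -0.378, 1.566]
ft_force: [0.2, 0.0, -1.3]
finger_gap: 0.127
```

```bash
python3 - <<'E'
from h import *
place(24,-8,-28,22,0,up=0)
E
```

```text
shift/100 [-0.01  -0.004 -0.478] turn/30 [-0.009  0.005  0.004] grip now [ 549.8 -198.9  239.3] q [-0.01  0.89  0.44  0.01 -2.3  -1.46] t 45.88 F [ 0.2  0.  -1.3] gap 11.1
  S [ 555. -195.  190.] a [-0.93  0.   -0.37]
```

Emit:
{"fn": "servo_tool", "kwargs": {"moves": [[[0, 0, -0.1, 0, 0, 0, -1], [0, 0, -0.2, 0, 0, 0, -1], [0, 0, -0.3, 0, 0, 0, -1], [0, 0, -0.37, 0, 0, 0, -1], [0, 0, -0.41, 0, 0, 0, -1], [0, 0, -0.44, 0, 0, 0, -1], [0, 0, -0.44, 0, 0, 0, -1]]]}}

```text
time: 46.75
eef_pos: [548.6, -194.6, 194.0]
tcp_rot: [-0.221, -0.38, 1.566]
ft_force: [0.4, 0.2, -0.5]
finger_gap: 0.131
```

```bash
python3 - <<'E'
from h import *
place(24,-8,-28,22,0,up=0)
E
```

```text
shift/100 [-0.009  0.006 -0.059] turn/30 [-0.002  0.004  0.004] grip now [ 566.  -194.7  201. ] q [-0.    0.95  0.47  0.   -2.28 -1.47] t 46.75 F [ 0.4  0.2 -0.5] gap 11.5
  S [ 555. -195.  190.] a [-0.93  0.   -0.37]
```

Emit:
{"fn": "servo_tool", "kwargs": {"moves": [[[0, 0, -0.03, 0, 0, 0, -1], [0, 0, -0.06, 0, 0, 0, -1], [0, 0, -0.08, 0, 0, 0, -1], [0, 0, -0.08, 0, 0, 0, -1]]]}}

```text
time: 47.25
eef_pos: [551.5, -193.8, 186.4]
tcp_rot: [-0.221, -0.38, 1.566]
ft_force: [-0.2, 0.3, -1.1]
finger_gap: 0.128
```

Emit:
{"fn": "servo_tool", "kwargs": {"moves": [[[0, 0, 0, 0, 0, 0, -0.5], [0, 0, 0, 0, 0, 0, -0.5], [0, 0, 0, 0, 0, 0, -0.5], [0, 0, 0, 0, 0, 0, -0.5], [0, -0.2, 0, 0, 0, 0, -0.5], [0, -0.5, 0, 0, 0, 0, -0.5], [0, -0.8, 0, 0, 0, 0, -0.5], [0, -0.8, 0, 0, 0, 0, -0.5]]]}}

```text
time: 48.25
eef_pos: [626.7, -193.9, 215.9]
tcp_rot: [-0.222, -0.381, 1.566]
ft_force: [0.3, -0.5, -0.8]
finger_gap: 0.251
```

Emit:
{"fn": "servo_tool", "kwargs": {"moves": [[[0, 0, 0.3, -0.2, 0, 0, -0.36], [0, 0, 0.6, -0.5, 0, 0, -0.36], [0, 0, 1, -1, 0, 0, -0.36], [0, 0, 1, -1, 0, 0, -0.36], [0, 0, 1, -1, 0, 0, -0.36]]]}}

```text
time: 48.88
eef_pos: [587.2, -204.6, 312.4]
tcp_rot: [-0.629, -0.792, 1.44]
ft_force: [-0.3, 0.2, -0.2]
finger_gap: 0.318
```

```bash
python3 - <<'E'
from h import *
graspstick("C",300)
E
```

```text
shift/100 [-1.913  1.156  1.51 ] turn/30 [-1.248 -0.047  0.211] grip now [ 598.7 -205.6  327.3] q [-0.04  0.66  0.53 -0.03 -2.11 -1.47] t 48.88 F [-0.3  0.2 -0.2] gap 28.0
```

Emit:
{"fn": "servo_tool", "kwargs": {"moves": [[[-0.3, 0.15, 0.25, -0.2, 0, 0, -0.32], [-0.6, 0.3, 0.5, -0.5, 0, 0.05, -0.32], [-0.9, 0.5, 0.7, -0.8, -0.03, 0.1, -0.32], [-0.95, 0.55, 0.75, -1, -0.04, 0.15, -0.32], [-0.95, 0.55, 0.75, -1, -0.04, 0.15, -0.32]]]}}

```text
time: 49.5
eef_pos: [496.6, -302.4, 302.2]
tcp_rot: [-1.045, -1.181, 1.315]
ft_force: [0.2, -0.0, 0.0]
finger_gap: 0.342
```

```bash
cat > asc.py <<'E'
from h import *
for nm,box in(("top",(366,200,400,250)),("scene",(272,256,330,328))):
    f=grab(nm); o=cv2.imread(f"pics/{nm}0.png")[:,:,::-1].astype(int); d=(f["color"].astype(int)-o).sum(2); x0,y0,x1,y1=box
    print(nm,box)
    for y in range(y0,y1,2): print(y,"".join("+" if v>45 else "-" if v<-45 else "." for v in d[y,x0:x1]))
E
python3 -c "
from h import *
graspstick('C',200)"
```

```text
shift/100 [-0.946  1.169  0.854] turn/30 [-0.262 -0.014  0.063] grip now [ 499.2 -302.8  320.8] q [-0.21  0.25  0.02  0.01 -1.48 -1.28] t 49.5 F [ 0.2 -0.   0. ] gap 30.1
```

Emit:
{"fn": "servo_tool", "kwargs": {"moves": [[[-0.3, 0.2, 0.25, -0.1, 0, 0, -0.32], [-0.6, 0.5, 0.5, -0.2, 0, 0.03, -0.32], [-0.9, 0.8, 0.8, -0.26, -0.01, 0.06, -0.32], [-0.95, 1, 0.85, -0.26, -0.01, 0.06, -0.32], [-0.95, 1, 0.85, -0.26, -0.01, 0.06, -0.32]]]}}

```text
time: 50.12
eef_pos: [408.2, -401.8, 208.3]
tcp_rot: [-1.155, -1.274, 1.276]
ft_force: [-0.1, -0.3, 0.9]
finger_gap: 0.343
```

```bash
python3 asc.py; python3 -c "
from h import *
graspstick('C')"
```

```text
top (366, 200, 400, 250)
200 ++++..............................
202 ++.+..............................
204 +++...............................
206 +..............+++................
208 ...............+++++..............
210 .................+++++............
212 ...........++++....+++++..........
214 ............++++.....++++++.......
216 ............++++......+++++++.....
218 ............+++++++.....++++++....
220 ............++++++++.....+++++....
222 +...........++++++++......+++.....
224 +............+++++++++.....+++....
226 ++...........+++++++++............
228 +.............+++++++.............
230 +++++........................+....
232 +++.+.++..........................
234 +++++.+++.........................
236 ++.+++++......................+...
238 +++.+..+.....................+....
240 +++.+++++.........................
242 +.+++++...........................
244 ++.++.+...........................
246 +++...............................
248 ..................................
scene (272, 256, 330, 328)
256 .......+.....+.........++................+................
258 .+....
[... 1663 characters left out ...]
+++++...++++..........+....
312 ............................-..+++++++.+++++..............
314 ......................+......-....+++++..++++...+.+.......
316 ......+.............................+++++.++++............
318 .....+.......+........................++++++++.......+....
320 ...........+..............................................
322 ...............................+..........................
324 .......................+..+...............................
326 ...................+......+.+.............................
shift/100 [0.006 2.064 0.056] turn/30 [-0.005 -0.001  0.005] grip now [ 410.4 -402.3  229.7] q [-0.44  0.21 -0.23 -0.   -1.13 -1.04] t 50.23 F [-0.9  0.4  0.2] gap 30.2
```

```bash
python3 - <<'E'
from h import *
t=grab("top");s=grab("scene")
for q in([(302,305),(310,316)],[(301.5,305),(311,317)]):
    u,X=line3(t,[(382.2,207),(394,222.5)],s,q); print("B",np.degrees(np.arccos(u[2])).round(1),u.round(2),*X)
E
```

```text
B 23.5 [-0.39 -0.06  0.92] [ 623.  -176.2   20. ] [ 575.8 -183.3  130. ] [ 547.9 -187.6  195. ]
B 25.0 [-0.42 -0.08  0.91] [ 625.4 -174.5   20. ] [ 575.  -183.9  130. ] [ 545.2 -189.5  195. ]
```

Emit:
{"fn": "servo_tool", "kwargs": {"moves": [[[0, 0.4, 0.06, 0, 0, 0, -0.32], [0, 0.8, 0.06, 0, 0, 0, -0.32], [0, 1, 0.06, 0, 0, 0, -0.32]]]}}

```text
time: 50.7
eef_pos: [403.9, -402.2, 110.6]
tcp_rot: [-1.161, -1.278, 1.277]
ft_force: [0.4, -0.9, 0.1]
finger_gap: 0.341
```

Emit:
{"fn": "servo_tool", "kwargs": {"moves": [[[0, 0.4, 0, 0, 0, 0, -0.32], [0, 0.7, 0, 0, 0, 0, -0.32], [0, 0.8, 0, 0, 0, 0, -0.32], [0, 0.8, 0, 0, 0, 0, -0.32], [0, 0.8, 0, 0, 0, 0, -0.32]]]}}

```text
time: 51.32
eef_pos: [404.9, -403.4, 33.4]
tcp_rot: [-1.165, -1.279, 1.277]
ft_force: [1.0, -1.2, -0.1]
finger_gap: 0.341
```

```bash
python3 -c "
from h import *
graspstick('C')"
```

```text
shift/100 [0.017 0.289 0.007] turn/30 [ 0.004 -0.001 -0.001] grip now [ 404.8 -403.4   52.2] q [-0.44  0.39 -0.45 -0.   -0.73 -1.03] t 51.33 F [ 1.  -1.2 -0.1] gap 30.0
```

Emit:
{"fn": "servo_tool", "kwargs": {"moves": [[[0.01, 0.15, 0, 0, 0, 0, -0.32], [0.015, 0.27, 0, 0, 0, 0, -0.32], [0.015, 0.28, 0, 0, 0, 0, -0.32], [0.015, 0.28, 0, 0, 0, 0, -1], [0.015, 0.28, 0, 0, 0, 0, -1], [0.015, 0.28, 0, 0, 0, 0, -1], [0.015, 0.28, 0, 0, 0, 0, -1]]]}}

```text
time: 52.2
eef_pos: [403.5, -401.4, 3.9]
tcp_rot: [-1.163, -1.278, 1.277]
ft_force: [0.1, 0.8, -0.5]
finger_gap: 0.132
```

Emit:
{"fn": "servo_tool", "kwargs": {"moves": [[[0, 0, 0, 0, 0, 0, -1], [0, -0.1, 0, 0, 0, 0, -1], [0, -0.3, 0, 0, 0, 0, -1], [0, -0.5, 0, 0, 0, 0, -1], [0, -0.8, 0, 0, 0, 0, -1], [0, -1, 0, 0, 0, 0, -1]]]}}

```text
time: 52.95
eef_pos: [404.0, -401.9, 106.2]
tcp_rot: [-1.165, -1.279, 1.277]
ft_force: [0.8, -0.1, -1.1]
finger_gap: 0.136
```

Emit:
{"fn": "servo_tool", "kwargs": {"moves": [[[0, -0.4, 0, 0, 0, 0, -1], [0, -0.8, 0, 0, 0, 0, -1], [0, -1, 0, 0, 0, 0, -1]]]}}

```text
time: 53.32
eef_pos: [404.1, -402.1, 207.4]
tcp_rot: [-1.168, -1.28, 1.277]
ft_force: [-0.1, -0.5, -1.7]
finger_gap: 0.134
```

Emit:
{"fn": "servo_tool", "kwargs": {"moves": [[[0, -0.4, 0, 0, 0, 0, -1], [0, -0.8, 0, 0, 0, 0, -1], [0, -1, 0, 0, 0, 0, -1]]]}}

```text
time: 53.7
eef_pos: [403.7, -402.0, 307.5]
tcp_rot: [-1.168, -1.28, 1.277]
ft_force: [-0.4, 0.2, -1.4]
finger_gap: 0.13
```

```bash
python3 - <<'E'
from h import *
place(21,-2,-4,15,0,up=155)
E
```

```text
shift/100 [ 2.151 -0.386 -1.446] turn/30 [ 2.504  0.134 -0.132] grip now [ 403.6 -402.   326.3] q [-0.44  0.14 -0.1  -0.   -1.33 -1.04] t 53.7 F [-0.4  0.2 -1.4] gap 11.5
  S [ 532. -174.  348.] a [-0.97  0.   -0.26]
```

Emit:
{"fn": "servo_tool", "kwargs": {"moves": [[[0.3, -0.06, -0.2, 0, 0, 0, -1], [0.6, -0.12, -0.4, 0, 0, 0, -1], [0.75, -0.15, -0.5, 0, 0, 0, -1]]]}}

```text
time: 54.08
eef_pos: [446.7, -321.2, 320.3]
tcp_rot: [-1.164, -1.28, 1.277]
ft_force: [0.1, -0.4, -1.1]
finger_gap: 0.127
```

Emit:
{"fn": "servo_tool", "kwargs": {"moves": [[[0.4, -0.1, -0.25, 0, 0, 0, -1], [0.8, -0.15, -0.5, 0, 0, 0, -1], [0.9, -0.2, -0.6, 0, 0, 0, -1]]]}}

```text
time: 54.45
eef_pos: [498.2, -225.4, 339.8]
tcp_rot: [-1.163, -1.28, 1.278]
ft_force: [-0.2, -0.3, 0.2]
finger_gap: 0.13
```

Emit:
{"fn": "servo_tool", "kwargs": {"moves": [[[0.3, -0.02, -0.2, 0.2, 0, 0, -1], [0.5, -0.04, -0.35, 0.5, 0, -0.03, -1], [0.5, -0.04, -0.35, 0.8, 0.05, -0.05, -1], [0.5, -0.04, -0.35, 1, 0.05, -0.05, -1], [0.5, -0.04, -0.35, 1, 0.05, -0.05, -1]]]}}

```text
time: 55.08
eef_pos: [528.6, -174.2, 340.1]
tcp_rot: [-0.776, -0.854, 1.458]
ft_force: [-0.5, 0.3, 0.0]
finger_gap: 0.131
```

Emit:
{"fn": "servo_tool", "kwargs": {"moves": [[[0, 0, 0, 0.3, 0, 0, -1], [0, 0, 0, 0.6, 0, 0, -1], [0, 0, 0, 0.9, 0, 0, -1], [0, 0, 0, 1, 0, 0, -1], [0, 0, 0, 1, 0, 0, -1]]]}}

```text
time: 55.7
eef_pos: [527.9, -174.5, 342.6]
tcp_rot: [-0.387, -0.441, 1.586]
ft_force: [0.0, 0.2, 0.0]
finger_gap: 0.13
```

```bash
python3 - <<'E'
from h import *
place(21,-2,-4,15,0,up=155)
E
```

```text
shift/100 [ 0.002 -0.015  0.034] turn/30 [ 0.501  0.059 -0.097] grip now [ 544.1 -173.7  352. ] q [ 0.04  0.73  0.46  0.01 -2.36 -1.53] t 55.7 F [0.  0.2 0. ] gap 11.4
  S [ 532. -174.  348.] a [-0.97  0.   -0.26]
```

Emit:
{"fn": "servo_tool", "kwargs": {"moves": [[[0, -0.02, 0.03, 0.25, 0.03, -0.05, -1], [0, -0.02, 0.03, 0.5, 0.06, -0.1, -1], [0, -0.02, 0.03, 0.5, 0.06, -0.1, -1], [0, -0.02, 0.03, 0.5, 0.06, -0.1, -1]]]}}

```text
time: 56.2
eef_pos: [528.0, -174.6, 348.6]
tcp_rot: [-0.204, -0.219, 1.561]
ft_force: [-0.2, -0.3, -0.7]
finger_gap: 0.13
```

Emit:
{"fn": "servo_tool", "kwargs": {"moves": [[[0, 0, -0.2, 0, 0, 0, -1], [0, 0, -0.4, 0, 0, 0, -1], [0, 0, -0.6, 0, 0, 0, -1], [0, 0, -0.8, 0, 0, 0, -1], [0, 0, -1, 0, 0, 0, -1], [0, 0, -1, 0, 0, 0, -1]]]}}

```text
time: 56.95
eef_pos: [553.9, -173.1, 247.7]
tcp_rot: [-0.193, -0.21, 1.561]
ft_force: [0.5, 0.3, -0.5]
finger_gap: 0.131
```

```bash
python3 - <<'E'
from h import *
place(21,-2,-4,15,0,up=0)
E
```

```text
shift/100 [-0.003 -0.003 -0.53 ] turn/30 [-0.009  0.001  0.003] grip now [ 572.1 -173.1  252.5] q [ 0.02  0.97  0.55 -0.03 -2.46 -1.59] t 56.95 F [ 0.5  0.3 -0.5] gap 11.6
  S [ 572. -173.  198.] a [-0.97  0.   -0.26]
```

Emit:
{"fn": "servo_tool", "kwargs": {"moves": [[[0, 0, -0.1, 0, 0, 0, -1], [0, 0, -0.2, 0, 0, 0, -1], [0, 0, -0.3, 0, 0, 0, -1], [0, 0, -0.4, 0, 0, 0, -1], [0, 0, -0.47, 0, 0, 0, -1], [0, 0, -0.5, 0, 0, 0, -1], [0, 0, -0.5, 0, 0, 0, -1]]]}}

```text
time: 57.82
eef_pos: [566.8, -172.7, 201.7]
tcp_rot: [-0.197, -0.213, 1.561]
ft_force: [-0.3, -0.7, -0.0]
finger_gap: 0.13
```

Emit:
{"fn": "servo_tool", "kwargs": {"moves": [[[0, 0, -0.03, 0, 0, 0, -1], [0, 0, -0.06, 0, 0, 0, -1], [0, 0, -0.06, 0, 0, 0, -1]]]}}

```text
time: 58.2
eef_pos: [568.3, -172.6, 195.9]
tcp_rot: [-0.197, -0.213, 1.561]
ft_force: [-0.2, -0.3, -0.9]
finger_gap: 0.13
```

```bash
python3 - <<'E'
from h import *
place(21,-2,-4,15,0,up=0)
E
```

```text
shift/100 [-0.002  0.005  0.008] turn/30 [-0.002  0.     0.003] grip now [ 586.5 -172.7  200.7] q [ 0.02  1.04  0.57 -0.03 -2.42 -1.59] t 58.2 F [-0.2 -0.3 -0.9] gap 11.5
  S [ 572. -173.  198.] a [-0.97  0.   -0.26]
```

Emit:
{"fn": "servo_tool", "kwargs": {"moves": [[[0, 0, -0.03, 0, 0, 0, -1], [0, 0, -0.03, 0, 0, 0, -1], [0, 0, -0.03, 0, 0, 0, -0.5], [0, 0, -0.03, 0, 0, 0, -0.5], [0, 0, -0.03, 0, 0, 0, -0.5], [0, 0, -0.03, 0, 0, 0, -0.5], [0, -0.1, -0.03, 0, 0, 0, -0.5], [0, -0.3, -0.03, 0, 0, 0, -0.5]]]}}

```text
time: 59.2
eef_pos: [598.2, -172.7, 201.4]
tcp_rot: [-0.197, -0.213, 1.561]
ft_force: [0.4, 0.3, -0.7]
finger_gap: 0.248
```

Emit:
{"fn": "servo_tool", "kwargs": {"moves": [[[0, -0.2, 0, 0, 0, 0, -0.5], [0, -0.4, 0.2, 0, 0, 0, -0.36], [0, -0.4, 0.6, -0.3, 0, 0, -0.36], [0, -0.4, 1, -0.7, 0, 0, -0.36], [0, -0.4, 1, -1, 0, 0, -0.36], [0, -0.4, 1, -1, 0, 0, -0.36]]]}}

```text
time: 59.95
eef_pos: [610.6, -174.4, 315.0]
tcp_rot: [-0.618, -0.631, 1.477]
ft_force: [-0.8, -0.3, 0.6]
finger_gap: 0.324
```

```bash
python3 asc.py; python3 - <<'E'
from h import *
graspstick("D",280)
E
```

```text
top (366, 200, 400, 250)
200 +++++++++.....................++++
202 +++++++.......................+.++
204 ++++++......++++++++...........+++
206 +++++......+++++++++++...........+
208 ++++++++++++++++++++++++..........
210 ++++++..+++++++++++++++++.........
212 +++++++++++++++++++++++++++.......
214 +++++++...+++++++++++++++++++.....
216 ++++.++++.++++++++++++++++++++....
218 ++++..+++++++++++++++++++++++++.++
220 ++++++++++++++++++++++++++++++++++
222 +++++++.+.+++++++++++++++++++++..+
224 +++++++++++++++++++++++++++++.....
226 +++++++++++++++++++++++..+++...---
228 +++++++++.++++++++++++++++++++.---
230 ++++++++++++++.++++++++++++++++...
232 ++++++++++++++++++++++++++++++++++
234 ++++++++++++++++++++++++++++++++++
236 ++++++++++++++++++++++++++++++++++
238 ++++++++++++++++++++++++++++++++++
240 ++++++++++++++++++++++++++++++++++
242 ++++++++++++++++++++++++++++++++++
244 ++++++++++++++++++++++++++++++++++
246 ++++++++++++++++++++++++++++++++++
248 ++++++++++++++++++++++++++++++++++
scene (272, 256, 330, 328)
256 ++++++++++++++++++++++++++++++++++++++++++++++++++++++++++
258 ++++++
[... 1666 characters left out ...]
++...++++++++++...++++.+
312 -.....++....++..+...+.++++..-.++++++++.+++++++++++.+++....
314 .++..+.++++...+.++++.++++++..-.+..++++++.+++++.++++++...++
316 ++..+.++.+.+.+....+.++++++.....-....+++++.+++++..+++++..++
318 ....++.++.+.+++.+++++++++++..+.......+++++++++++...++++++.
320 .+..+...++++.++++++++++++++.......+....+..++....+....+++++
322 ..+.....+++.+.++++++++++++++...+...............+....+....+
324 .+......+.++..+++++++++++++.........+..+..................
326 +++.+.+.+++++++++++++++++++....++.........................
shift/100 [-2.737  1.67   1.225] turn/30 [-1.497 -0.101  0.064] grip now [ 623.6 -173.8  322.8] q [ 0.02  0.76  0.64 -0.02 -2.24 -1.59] t 60.05 F [-0.3  0.1 -0.9] gap 28.1
```

Emit:
{"fn": "servo_tool", "kwargs": {"moves": [[[-0.3, 0.15, 0.15, -0.2, 0, 0, -0.32], [-0.6, 0.3, 0.3, -0.5, 0, 0, -0.32], [-0.9, 0.45, 0.4, -0.8, 0, 0.03, -0.32], [-1, 0.5, 0.45, -1, -0.05, 0.05, -0.32], [-1, 0.5, 0.45, -1, -0.05, 0.05, -0.32]]]}}

```text
time: 60.68
eef_pos: [542.1, -274.6, 304.0]
tcp_rot: [-1.0, -1.036, 1.35]
ft_force: [0.3, 0.0, -0.3]
finger_gap: 0.336
```

```bash
python3 - <<'E'
from h import *
graspstick("D",250)
E
```

```text
shift/100 [-1.678  0.937  1.22 ] turn/30 [-0.5   -0.049  0.008] grip now [ 547.  -274.4  322.2] q [-0.12  0.36  0.15  0.04 -1.61 -1.42] t 60.67 F [ 0.3  0.  -0.3] gap 29.5
```

Emit:
{"fn": "servo_tool", "kwargs": {"moves": [[[-0.3, 0.15, 0.2, -0.2, 0, 0, -0.32], [-0.6, 0.3, 0.4, -0.4, 0, 0, -0.32], [-0.84, 0.45, 0.6, -0.5, -0.05, 0, -0.32], [-0.84, 0.45, 0.6, -0.5, -0.05, 0, -0.32]]]}}

```text
time: 61.18
eef_pos: [475.3, -361.0, 273.0]
tcp_rot: [-1.171, -1.252, 1.251]
ft_force: [-0.5, 1.0, -0.6]
finger_gap: 0.343
```

```bash
python3 - <<'E'
from h import *
graspstick("D",150)
E
```

```text
shift/100 [-0.828  1.279  0.737] turn/30 [-0.01  -0.002  0.013] grip now [ 475.4 -361.1  291.8] q [-0.33  0.21 -0.09 -0.   -1.28 -1.18] t 61.17 F [-0.5  1.  -0.6] gap 30.2
```

Emit:
{"fn": "servo_tool", "kwargs": {"moves": [[[-0.4, 0.4, 0.35, 0, 0, 0, -0.32], [-0.8, 0.8, 0.7, 0, 0, 0, -0.32], [-0.83, 1, 0.74, 0, 0, 0.01, -0.32], [-0.83, 1, 0.74, 0, 0, 0.01, -0.32]]]}}

```text
time: 61.68
eef_pos: [407.5, -446.5, 171.1]
tcp_rot: [-1.171, -1.25, 1.255]
ft_force: [0.0, 0.2, -0.6]
finger_gap: 0.343
```

```bash
python3 - <<'E'
from h import *
graspstick("D")
for nm,box in(("top",(366,200,400,246)),("scene",(280,264,330,322))):
    f=grab(nm); o=cv2.imread(f"pics/{nm}0.png")[:,:,::-1].astype(float); n=f["color"].astype(float); x0,y0,x1,y1=box
    a,b=(366,240,400,246) if nm=="top" else (0,0),0
    w=(slice(150,175),slice(250,340)) if nm=="top" else (slice(180,215),slice(230,290))
    g=n[w].mean((0,1))/o[w].mean((0,1)); print(nm,box,g.round(2))
    d=(n-o*g).sum(2)
    for y in range(y0,y1,2): print(y,"".join("+" if v>45 else "-" if v<-45 else "." for v in d[y,x0:x1]))
# remaining stick D now
t=grab("top"); hsv=cv2.cvtColor(t["color"],cv2.COLOR_RGB2HSV); print([(x,hsv[240,x].tolist()) for x in range(482,496,2)])
E
```

```text
shift/100 [-0.013  1.666  0.003] turn/30 [-0.015  0.     0.008] grip now [ 407.7 -446.5  189.9] q [-0.51  0.29 -0.22  0.   -1.07 -1.  ] t 61.67 F [ 0.   0.2 -0.6] gap 30.2
top (366, 200, 400, 246) [1.13 1.14 1.15]
200 ..................................
202 ..................................
204 ..................................
206 .............+++++++..............
208 ..............+++++++.............
210 ................+++++++...........
212 ............++..++++++++..........
214 ............++++++++++++++........
216 .............+++.+++++++++++......
218 ............++++++++++++++++++....
220 ............+++++++.+++++++++.....
222 ............+++++++++++++++++.....
224 .............+++++++++++++++.....-
226 .............+++++++++............
228 ...............++++++.............
230 ..................................
232 ..................................
234 ..................................
236 ..................................
238 ..................................
240 ..................................
242 ..................................
244 ........................
[... 1097 characters left out ...]
++
302 ++.+++++++++++++.-.++++++++++++++..+.....+...++.++
304 ++++++++++++++++.-++++++++++++++++++..++.+.+....++
306 ++++++++++++++++++++++++++++++++++.++.++++++...+.+
308 +++++++++++++++++++.+++++++++++++++...+.+.+..+...+
310 ++++++++++++++++++..++++++++...+++++...++...++.+.+
312 +++++++++++++++++++...++++++++.++++++.++++........
314 +++++++++++++++++++.+..+..++++++.++++++.+.+.+++.++
316 ++++++++++++++++++++++.....++++++++++++.+.++.+.++.
318 ++++++++++++++++++++....+++..+++++++++++++++.+++..
320 ++++++++++++++++++++++.+.+++...+.++++..+.+.+.++..+
[(482, [15, 77, 79]), (484, [14, 76, 77]), (486, [15, 74, 76]), (488, [16, 78, 75]), (490, [15, 75, 75]), (492, [14, 79, 74]), (494, [16, 73, 73])]
```

Emit:
{"fn": "servo_tool", "kwargs": {"moves": [[[-0.01, 0.4, 0, 0, 0, 0, -0.32], [-0.01, 0.8, 0, 0, 0, 0, -0.32], [-0.01, 1, 0, 0, 0, 0, -0.32], [-0.01, 1, 0, 0, 0, 0, -0.32]]]}}

```text
time: 62.32
eef_pos: [409.3, -447.6, 74.8]
tcp_rot: [-1.177, -1.254, 1.257]
ft_force: [-0.0, -0.4, 0.5]
finger_gap: 0.34
```

Emit:
{"fn": "servo_tool", "kwargs": {"moves": [[[0, 0.2, 0, 0, 0, 0, -0.32], [0, 0.4, 0, 0, 0, 0, -0.32], [0, 0.4, 0, 0, 0, 0, -0.32], [0, 0.4, 0, 0, 0, 0, -0.32]]]}}

```text
time: 62.82
eef_pos: [410.0, -449.0, 37.0]
tcp_rot: [-1.182, -1.255, 1.257]
ft_force: [0.3, 1.2, 1.1]
finger_gap: 0.339
```

```bash
python3 -c "
from h import *
graspstick('D')"
```

```text
shift/100 [0.022 0.325 0.039] turn/30 [ 0.003  0.004 -0.005] grip now [ 409.9 -449.    55.8] q [-0.51  0.43 -0.36  0.   -0.77 -1.  ] t 62.83 F [0.3 1.2 1.1] gap 29.8
```

Emit:
{"fn": "servo_tool", "kwargs": {"moves": [[[0.01, 0.15, 0.03, 0, 0, 0, -0.32], [0.02, 0.31, 0.04, 0, 0, 0, -0.32], [0.02, 0.32, 0.04, 0, 0, 0, -0.32], [0.02, 0.32, 0.04, 0, 0, 0, -1], [0.02, 0.32, 0.04, 0, 0, 0, -1], [0.02, 0.32, 0.04, 0, 0, 0, -1], [0.02, 0.32, 0.04, 0, 0, 0, -1]]]}}

```text
time: 63.7
eef_pos: [404.9, -447.0, 3.3]
tcp_rot: [-1.18, -1.255, 1.257]
ft_force: [0.4, 2.1, 8.8]
finger_gap: 0.127
```

Emit:
{"fn": "servo_tool", "kwargs": {"moves": [[[0, 0, 0, 0, 0, 0, -1], [0, -0.1, 0, 0, 0, 0, -1], [0, -0.3, 0, 0, 0, 0, -1], [0, -0.5, 0, 0, 0, 0, -1], [0, -0.8, 0, 0, 0, 0, -1], [0, -1, 0, 0, 0, 0, -1]]]}}

```text
time: 64.45
eef_pos: [404.5, -446.7, 104.2]
tcp_rot: [-1.18, -1.254, 1.256]
ft_force: [-0.6, 0.6, -0.2]
finger_gap: 0.134
```

Emit:
{"fn": "servo_tool", "kwargs": {"moves": [[[0, -0.4, 0, 0, 0, 0, -1], [0, -0.8, 0, 0, 0, 0, -1], [0, -1, 0, 0, 0, 0, -1]]]}}

```text
time: 64.82
eef_pos: [404.9, -446.9, 205.4]
tcp_rot: [-1.182, -1.255, 1.256]
ft_force: [-0.3, 0.3, -1.2]
finger_gap: 0.128
```

Emit:
{"fn": "servo_tool", "kwargs": {"moves": [[[0, -0.4, 0, 0, 0, 0, -1], [0, -0.8, 0, 0, 0, 0, -1], [0, -1, 0, 0, 0, 0, -1]]]}}

```text
time: 65.2
eef_pos: [404.8, -446.7, 305.4]
tcp_rot: [-1.182, -1.255, 1.256]
ft_force: [0.2, 0.9, -0.7]
finger_gap: 0.132
```

```bash
python3 - <<'E'
from h import *
place(21,8,24,15,0,up=155)
E
```

```text
shift/100 [ 3.04  -0.405 -1.423] turn/30 [2.504 0.228 0.018] grip now [ 404.7 -446.7  324.2] q [-0.51  0.2  -0.03  0.   -1.34 -1.  ] t 65.2 F [ 0.2  0.9 -0.7] gap 11.6
  S [ 533. -134.  347.] a [-0.97  0.   -0.26]
```

Emit:
{"fn": "servo_tool", "kwargs": {"moves": [[[0.4, -0.1, -0.2, 0, 0, 0, -1], [0.8, -0.15, -0.4, 0, 0, 0, -1], [0.9, -0.2, -0.45, 0, 0, 0, -1]]]}}

```text
time: 65.58
eef_pos: [444.3, -351.8, 323.1]
tcp_rot: [-1.178, -1.256, 1.257]
ft_force: [0.4, -0.8, -0.1]
finger_gap: 0.13
```

Emit:
{"fn": "servo_tool", "kwargs": {"moves": [[[0.5, -0.1, -0.2, 0, 0, 0, -1], [0.9, -0.15, -0.4, 0, 0, 0, -1], [1, -0.2, -0.45, 0, 0, 0, -1]]]}}

```text
time: 65.95
eef_pos: [483.0, -249.4, 342.9]
tcp_rot: [-1.178, -1.256, 1.258]
ft_force: [-0.6, -0.2, -0.8]
finger_gap: 0.129
```

Emit:
{"fn": "servo_tool", "kwargs": {"moves": [[[0.4, 0, -0.2, 0.2, 0.03, 0, -1], [0.8, 0, -0.38, 0.5, 0.06, 0, -1], [1, 0, -0.45, 0.8, 0.1, 0, -1], [1, 0, -0.45, 1, 0.1, 0, -1], [1, 0, -0.45, 1, 0.1, 0, -1]]]}}

```text
time: 66.58
eef_pos: [522.1, -148.5, 339.2]
tcp_rot: [-0.817, -0.807, 1.433]
ft_force: [0.1, 0.0, -0.5]
finger_gap: 0.134
```

Emit:
{"fn": "servo_tool", "kwargs": {"moves": [[[0, 0, 0, 0.3, 0, 0, -1], [0, 0, 0, 0.6, 0, 0, -1], [0, 0, 0, 0.9, 0, 0, -1], [0, 0, 0, 1, 0, 0, -1], [0, 0, 0, 1, 0, 0, -1]]]}}

```text
time: 67.2
eef_pos: [521.2, -149.2, 341.3]
tcp_rot: [-0.419, -0.401, 1.546]
ft_force: [-0.3, -0.5, -0.9]
finger_gap: 0.131
```

```bash
python3 - <<'E'
from h import *
place(21,8,24,15,0,up=155)
E
```

```text
shift/100 [ 0.148 -0.079  0.003] turn/30 [ 0.499  0.134 -0.011] grip now [ 537.5 -148.8  350.7] q [ 0.06  0.71  0.46 -0.05 -2.37 -1.64] t 67.2 F [-0.3 -0.5 -0.9] gap 11.5
  S [ 533. -134.  347.] a [-0.97  0.   -0.26]
```

Emit:
{"fn": "servo_tool", "kwargs": {"moves": [[[0.08, -0.04, 0, 0.25, 0.06, 0, -1], [0.15, -0.08, 0, 0.5, 0.13, -0.01, -1], [0.15, -0.08, 0, 0.5, 0.13, -0.01, -1], [0.15, -0.08, 0, 0.5, 0.13, -0.01, -1]]]}}

```text
time: 67.7
eef_pos: [527.9, -133.9, 347.9]
tcp_rot: [-0.271, -0.15, 1.551]
ft_force: [0.6, -0.6, 0.5]
finger_gap: 0.13
```

Emit:
{"fn": "servo_tool", "kwargs": {"moves": [[[0, 0, -0.2, 0, 0, 0, -1], [0, 0, -0.4, 0, 0, 0, -1], [0, 0, -0.6, 0, 0, 0, -1], [0, 0, -0.8, 0, 0, 0, -1], [0, 0, -1, 0, 0, 0, -1], [0, 0, -1, 0, 0, 0, -1]]]}}

```text
time: 68.45
eef_pos: [553.8, -141.1, 247.8]
tcp_rot: [-0.263, -0.142, 1.552]
ft_force: [-0.4, -0.0, -1.1]
finger_gap: 0.132
```

```bash
python3 - <<'E'
from h import *
place(21,8,24,15,0,up=0)
E
```

```text
shift/100 [-0.014 -0.002 -0.539] turn/30 [-0.007  0.005 -0.003] grip now [ 572.  -141.1  252.6] q [ 0.06  0.96  0.54 -0.08 -2.47 -1.73] t 68.45 F [-0.4 -0.  -1.1] gap 11.6
  S [ 573. -147.  197.] a [-0.97  0.   -0.26]
```

Emit:
{"fn": "servo_tool", "kwargs": {"moves": [[[0, 0, -0.1, 0, 0, 0, -1], [0, 0, -0.2, 0, 0, 0, -1], [0, 0, -0.3, 0, 0, 0, -1], [0, 0, -0.4, 0, 0, 0, -1], [0, 0, -0.47, 0, 0, 0, -1], [0, 0, -0.5, 0, 0, 0, -1], [0, 0, -0.5, 0, 0, 0, -1]]]}}

```text
time: 69.32
eef_pos: [566.8, -145.0, 201.9]
tcp_rot: [-0.266, -0.145, 1.552]
ft_force: [-0.2, -0.3, -1.3]
finger_gap: 0.133
```

Emit:
{"fn": "servo_tool", "kwargs": {"moves": [[[0, 0, -0.03, 0, 0, 0, -1], [0, 0, -0.06, 0, 0, 0, -1], [0, 0, -0.06, 0, 0, 0, -1]]]}}

```text
time: 69.7
eef_pos: [568.3, -145.4, 196.1]
tcp_rot: [-0.266, -0.145, 1.552]
ft_force: [-0.8, -0.4, -0.1]
finger_gap: 0.132
```

```bash
python3 - <<'E'
from h import *
place(21,8,24,15,0,up=0)
E
```

```text
shift/100 [-0.012  0.006 -0.   ] turn/30 [ 0.     0.005 -0.003] grip now [ 586.5 -145.4  200.9] q [ 0.05  1.03  0.57 -0.07 -2.42 -1.71] t 69.7 F [-0.8 -0.4 -0.1] gap 11.6
  S [ 573. -147.  197.] a [-0.97  0.   -0.26]
```

Emit:
{"fn": "servo_tool", "kwargs": {"moves": [[[0, 0, -0.03, 0, 0, 0, -1], [0, 0, -0.03, 0, 0, 0, -1], [0, 0, -0.03, 0, 0, 0, -0.5], [0, 0, -0.03, 0, 0, 0, -0.5], [0, 0, -0.03, 0, 0, 0, -0.5], [0, 0, -0.03, 0, 0, 0, -0.5], [0, -0.1, -0.03, 0, 0, 0, -0.5], [0, -0.3, -0.03, 0, 0, 0, -0.5]]]}}

```text
time: 70.7
eef_pos: [598.2, -145.6, 201.8]
tcp_rot: [-0.266, -0.145, 1.552]
ft_force: [1.1, 0.3, 0.0]
finger_gap: 0.253
```

Emit:
{"fn": "servo_tool", "kwargs": {"moves": [[[0, -0.2, 0, 0, 0, 0, -0.5], [0, -0.4, 0.2, 0, 0, 0, -0.36], [0, -0.4, 0.6, -0.3, 0, 0, -0.36], [0, -0.4, 1, -0.7, 0, 0, -0.36], [0, -0.4, 1, -1, 0, 0, -0.36], [0, -0.4, 1, -1, 0, 0, -0.36]]]}}

```text
time: 71.45
eef_pos: [610.5, -138.0, 314.8]
tcp_rot: [-0.688, -0.564, 1.491]
ft_force: [0.5, -0.1, 0.6]
finger_gap: 0.318
```

Emit:
{"fn": "servo_tool", "kwargs": {"moves": [[[0.4, 0, 0.2, -0.3, 0, 0, -0.36], [0.8, 0, 0.2, -0.6, 0, 0, -0.36], [1, 0, 0.2, -1, 0, 0, -0.36], [1, 0, 0.2, -1, 0, 0, -0.36]]]}}

```text
time: 71.95
eef_pos: [597.0, -35.5, 317.1]
tcp_rot: [-1.081, -0.966, 1.353]
ft_force: [-0.6, 1.4, 0.8]
finger_gap: 0.319
```

Emit:
{"fn": "servo_tool", "kwargs": {"moves": [[[0.5, 0, 0.2, 0, 0, 0, -0.36], [1, 0, 0.2, 0, 0, 0, -0.36], [1, 0, 0.2, 0, 0, 0, -0.36]]]}}

```text
time: 72.32
eef_pos: [580.8, 66.1, 310.5]
tcp_rot: [-1.074, -0.957, 1.357]
ft_force: [-0.8, 0.1, -1.1]
finger_gap: 0.32
```

Emit:
{"fn": "servo_tool", "kwargs": {"moves": [[[0.5, 0, 0.2, 0, 0, 0, -0.36], [1, 0, 0.2, 0, 0, 0, -0.36], [1, 0, 0.2, 0, 0, 0, -0.36]]]}}

```text
time: 72.7
eef_pos: [563.5, 166.1, 307.9]
tcp_rot: [-1.075, -0.957, 1.358]
ft_force: [-0.3, -0.5, 0.1]
finger_gap: 0.319
```

```bash
cat > fin.py <<'E'
from h import *
for nm,box,ref in(("top",(360,196,412,250),(230,100)),("scene",(270,258,334,326),(330,410))):
    f=grab(nm); n=f["color"].astype(int); x0,y0,x1,y1=box; v=n[...,0]-n[...,2]//1
    r=n[...,0]
    print(nm,box,"red/16 hex")
    for y in range(y0,y1,2): print(y,"".join("%x"%(r[y,x]//16) for x in range(x0,x1)))
E
python3 fin.py; python3 -c "
from h import *
go([0,0,0])"
```

```text
top (360, 196, 412, 250) red/16 hex
196 aabbbbaaabbbaaa8754443333444444445566677777777788888
198 aabbbbbbbbba9865433333333334444444445566777777788888
200 aabbbbbbbaa97543333333333333334444444456677777788888
202 aabbbbbbaa964433333333333333333344444445567777788888
204 aabbbbbaa9644334444444454433333334444444567777788888
206 aabbbbba96443345665666666544333333333444457777888888
208 aabbbba975444445665556666665443333333334456777899999
210 aabbbaa854444445665555566666544333333333456777889999
212 aabbaa9644444445666655555566655443333333456777788888
214 aabba97544444456665555455556665554433334567777888888
216 aabba97544444467765555555556666555443344567777889999
218 aabba975544445677655555555666677765544567777778899ac
220 aabbaa8655444567776555555568999a986556677777778899ce
222 aabbaaa8555545689a98766665568aaaa97656667889a98889bd
224 aabbaba985455579aaaaa99aa9866787666666779abba98889bd
226 aabbabba976545678aa989aaaa97444456788899aaaba98889bd
228 aabbabbbaa97654445655679986545689aaaaaaaaaabaa989bdd
230 aabaabbbbaaaa986554444455668899aaaaaaaaaaabbaa989bdd
232 aabaabbbbaaaaaaa999999999aaaaaaaaa
[... 2314 characters left out ...]
5555555566666766666667abb533566666532378874478753333332449bbc
312 57d855555676666566666656aaab63334867777423778754787423333434ccbb
314 8b765556677767766665667aaaaa633332235888533677744787433443338bbb
316 6677656677777677676667aaaaaa633333322378874467884478744333238cbb
318 66666677666667776667bbbaaaaa732233345435788547788755433233238bcc
320 555666676776666667bbbbbbbaba833233332333345545433322332323349cbc
322 55666666777776667abbbbbbbbbbb63323333333332232333333333332248bbb
324 6666666666677767bcbbbaabbbbbb5333333333332333333333333333333acbb
shift/100 [-1.495  4.748  4.578] turn/30 [0. 0. 0.] grip now [568.7 165.  326.6] q [ 0.56  0.35  0.19 -0.08 -1.67 -2.16] t 72.8 F [ 0.7 -0.1 -0.2] gap 28.7
```

```bash
python3 - <<'E'
from h import *
t=grab("top");s=grab("scene")
hsv=cv2.cvtColor(t["color"],cv2.COLOR_RGB2HSV).astype(int);h,sa,v=hsv[...,0],hsv[...,1],hsv[...,2]
T=lambda x,y:(x/2+120-.25,y/2+110-.25)
k=np.zeros((480,640),np.uint8); cv2.fillPoly(k,[np.int32([T(600,238),T(744,224),T(765,385),T(620,398)])],1)
print("mat sat px>85:",((sa>85)&(k>0)).sum(),"of",k.sum())
m=((sa<85)&(v<130)).astype(np.uint8); m[:,:100]=0;m[:,225:]=0;m[:230]=0;m[325:]=0
c=max(cv2.findContours(m,0,1)[0],key=cv2.contourArea); e=cv2.fitEllipse(cv2.convexHull(c)); print("pan",e,onz(t,[e[0]],53).round(1))
for nm,f,obj in(("top",t,{"box":(291,283),"lid":(363,286),"caddy":(228,150)}),("scene",s,{"box":(308,229),"lid":(267,277),"caddy":(449,242)})):
    o=cv2.cvtColor(cv2.imread(f"pics/{nm}0.png"),6); n=cv2.cvtColor(f["color"],cv2.COLOR_RGB2GRAY)
    for kx,(x,y) in obj.items():
        r=cv2.matchTemplate(n[y-35:y+35,x-35:x+35],o[y-20:y+20,x-20:x+20],cv2.TM_CCOEFF_NORMED); print(nm,kx,np.subtract(np.unravel_index(r.argmax(),r.shape),15),r.max().round(2))
    for lab,(x,y) in {"pan":(161,269) if nm=="top" else (379,152)}.items():
        r=cv2.matchTemplate(n[y-60:y+60,x-60:x+60],o[y-28:y+28,x-28:x+28],cv2.TM_CCOEFF_NORMED); print(nm,lab,np.subtract(np.unravel_index(r.argmax(),r.shape),32),r.max().round(2))
# coals in tray
g=cv2.cvtColor(t["color"],6); w=np.zeros_like(g); cv2.fillPoly(w,[np.int32(proj(t,[[603+a*.985*72+b*.17*72,60-a*.17*72+b*.985*72,6] for a,b in((1,1),(1,-1),(-1,-1),(-1,1))]))],1)
cc=cv2.connectedComponentsWithStats(((g<45)&(w>0)).astype(np.uint8)); print("tray dark",[(cc[2][i,4],cc[3][i].round()) for i in range(1,cc[0]) if cc[2][i,4]>25])
E
```

```text
mat sat px>85: 0 of 6063
pan ((150.22879028320312, 257.0589904785156), (48.61737823486328, 51.04869842529297), 44.870567321777344) [[498.5 398.1  53. ]]
top box [0 0] 1.0
top lid [0 0] 1.0
top caddy [0 1] 0.73
top pan [-11 -11] 0.93
scene box [0 0] 1.0
scene lid [0 0] 1.0
scene caddy [0 0] 1.0
scene pan [-3  1] 0.62
tray dark [(np.int32(48), array([310., 204.]))]
```

```bash
python3 - <<'E'
from h import *
t=grab("top");s=grab("scene")
def run(f,nm,box):
    o=cv2.imread(f"pics/{nm}0.png")[:,:,::-1].astype(float); n=f["color"].astype(float); x0,y0,x1,y1=box
    g=1.13 if nm=="top" else 1.0
    for y in range(y0,y1,2): print(y,"".join("%x"%int(min(15,n[y,x,2]//12)) for x in range(x0,x1)))
print("top x from 130");run(t,"top",(130,184,205,246))
print("scene x from 365");run(s,"scene",(365,120,440,200))
E
```

```text
top x from 130
184 bbbbbbbbbbbaaa96444444444444444333579aaaaabca8765444444456789bdeeeeeeedba99
186 aaaaaaaaaaaaa97544444444444444333467999999adefeeeeddddeeeeefffffffffffeeca9
188 aaaaaaaaaaaa9864444444444444443335689999999abcdcccccccccccccccccccccccccccb
190 aaaaaaaaaaaa9854444444444444443335799a9aaaa9998777789bccccccccccccccccccba8
192 aaaaaaaaaaa98654444444444444443345788888888887533334579bbcbbbccccccccbbbcb9
194 99999999999975565444444444444444444444444444444444444469bcccccccbbccccccccc
196 aaaaaaa99999754444444444444444444444444444444444444444456799998888877888888
198 999999999998644445665444444433334444444444444444444444444444444444444444444
200 999999999997544456754444444333457899886665444454454555544444444333566665433
202 aaaaaaaaaa97544444444444443334567899876665434444444444444444444334567665433
204 999999999999865444444444433334455667777777765444444444444444444455778888877
206 aaaaaaaaaaaaa99878888765444444556888899999975444444444444444444555789999988
208 aaaaaaaaaaaaaaaabbccccba8766666788876665445554444444444444444334479bbbbbba7
210 aaaaaaaaaaaaaaaaaaaaaaabba877778998766544
[... 3911 characters left out ...]
332333333345554545555445545444599889988989987322233443488877
184 777788545454333333333233454454455555555455545698999988898888985323323888778
186 777888885445555432332335554445545555545555554555998889888888888852468877777
188 778888888865554555543444554454445555454455555555556998889888877888888777877
190 788888888888885555555444445444555555555865555555554558888987777888877877777
192 988888878788889888555544445444555588888999555655555455588888888888787778777
194 888888888888888877888778888888888888898998996545555555555578878887777776778
196 888888887888988888787778788888888888899989888985555555444555788777877777788
198 888888788888887887777888888887889888989888888888965555445544557887777778877
```

```bash
python3 - <<'E'
from h import *
t=grab("top")
w=onz(t,[(160.5,230),(164,222),(167.5,210),(150.2,257.1)],48); print(w.round(1))
d=w[2]-w[0]; print(np.degrees(np.arctan2(d[1],d[0])), [np.degrees(np.arctan2(*(w[i]-w[3])[1::-1])).round(1) for i in range(3)])
az=np.radians(-20); e=np.array([np.cos(az),np.sin(az),0]); M=panR(-20,0)[0]
go(np.array([498.5,398,38])+108*e+[0,0,150],M); print(np.array([498.5,398,38])+108*e)
E
```

```text
[[566.1 376.6  48. ]
 [586.1 368.4  48. ]
 [616.3 360.4  48. ]
 [498.8 400.3  48. ]]
-17.85309447953833 [np.float64(-19.4), np.float64(-20.1), np.float64(-18.8)]
shift/100 [ 2.088  1.125 -0.634] turn/30 [-0.47   0.606 -0.224] grip now [568.7 164.3 327.8] q [ 0.56  0.35  0.19 -0.08 -1.67 -2.16] t 73.05 F [ 0.7 -0.3  0.4] gap 28.3
[599.98680304 361.06182452  38.        ]
```

Emit:
{"fn": "servo_tool", "kwargs": {"moves": [[[0.4, 0, -0.1, -0.15, 0.2, -0.07, 0], [0.8, 0, -0.2, -0.3, 0.4, -0.15, 0], [1, 0, -0.3, -0.47, 0.6, -0.22, 0], [1, 0, -0.3, -0.47, 0.6, -0.22, 0]]]}}

```text
time: 73.55
eef_pos: [593.6, 262.9, 294.8]
tcp_rot: [-1.354, -0.953, 0.953]
ft_force: [-0.3, -0.9, 1.1]
finger_gap: 0.502
```

```bash
python3 - <<'E'
from h import *
M=panR(-19,0)[0]
go([597,366,150],M)
E
```

```text
shift/100 [0.984 1.635 0.316] turn/30 [ 0.002 -0.022 -0.002] grip now [593.5 263.  313.6] q [ 0.72  0.28  0.06  0.   -1.35 -2.63] t 73.55 F [-0.3 -0.9  1.1] gap 44.1
```

Emit:
{"fn": "servo_tool", "kwargs": {"moves": [[[0.4, 0, 0.1, 0, 0, 0, 0.2], [0.8, 0.1, 0.25, 0, -0.02, 0, 0.2], [0.98, 0.5, 0.32, 0, -0.02, 0, 0.2], [0.98, 0.9, 0.32, 0, -0.02, 0, 0.2], [0.98, 1, 0.32, 0, -0.02, 0, 0.2]]]}}

```text
time: 74.18
eef_pos: [596.5, 363.8, 191.2]
tcp_rot: [-1.35, -0.954, 0.966]
ft_force: [-0.2, -0.4, 0.4]
finger_gap: 0.599
```

Emit:
{"fn": "servo_tool", "kwargs": {"moves": [[[0, 0.4, 0, 0, 0, 0, 0.2], [0, 0.8, 0, 0, 0, 0, 0.2], [0, 1, 0, 0, 0, 0, 0.2], [0, 1, 0, 0, 0, 0, 0.2]]]}}

```text
time: 74.68
eef_pos: [597.6, 364.4, 94.0]
tcp_rot: [-1.351, -0.957, 0.962]
ft_force: [-0.6, -0.1, 0.9]
finger_gap: 0.601
```

```bash
python3 - <<'E'
from h import *
M=panR(-19,0)[0]
go([597,366,38],M)
E
```

```text
shift/100 [0.016 0.748 0.011] turn/30 [-0.001 -0.005 -0.006] grip now [597.7 364.4 112.8] q [ 0.83  0.5  -0.09  0.   -0.99 -2.73] t 74.67 F [-0.6 -0.1  0.9] gap 52.9
```

Emit:
{"fn": "servo_tool", "kwargs": {"moves": [[[0.01, 0.3, 0, 0, 0, 0, 0.2], [0.02, 0.55, 0.01, 0, 0, 0, 0.2], [0.02, 0.7, 0.01, 0, 0, 0, 0.2], [0.02, 0.74, 0.01, 0, 0, 0, 0.2], [0.02, 0.74, 0.01, 0, 0, 0, 0.2]]]}}

```text
time: 75.3
eef_pos: [597.6, 367.9, 21.3]
tcp_rot: [-1.35, -0.96, 0.96]
ft_force: [0.2, -0.3, -0.2]
finger_gap: 0.599
```

Emit:
{"fn": "servo_tool", "kwargs": {"moves": [[[0, 0, 0, 0, 0, 0, -1], [0, 0, 0, 0, 0, 0, -1], [0, 0, 0, 0, 0, 0, -1], [0, 0, 0, 0, 0, 0, -1], [0, 0, 0, 0, 0, 0, -1], [0, 0, 0, 0, 0, 0, -1]]], "force": 50}}

```text
time: 76.05
eef_pos: [597.0, 367.6, 20.3]
tcp_rot: [-1.35, -0.959, 0.961]
ft_force: [-0.2, 0.4, 0.9]
finger_gap: 0.153
```

```bash
cat > pc.py <<'E'
from h import *
go([0,0,0])
t=grab("top")
hsv=cv2.cvtColor(t["color"],cv2.COLOR_RGB2HSV).astype(int);h,s,v=hsv[...,0],hsv[...,1],hsv[...,2]
m=((s<85)&(v<130)).astype(np.uint8); m[:,:105]=0;m[:,215:]=0;m[:243]=0;m[325:]=0
c=max(cv2.findContours(m,0,1)[0],key=cv2.contourArea); x,y,w,hh=cv2.boundingRect(c); print((x,y,w,hh))
cm=(2*y+2*hh-51)/2-.5  # row of centre if 51 px high
P=onz(t,[[x,cm],[x+w-1,cm],[x+w/2,y+hh-1]],53); print("y ctr",(P[0,1]+P[1,1])/2,"width",P[0,1]-P[1,1],"x ctr",P[2,0]+64)
E
python3 pc.py
```

```text
shift/100 [-5.428  0.397  4.437] turn/30 [0. 0. 0.] grip now [597.  367.7  39.1] q [ 0.83  0.57 -0.15  0.   -0.85 -2.73] t 76.05 F [-0.2  0.4  0.9] gap 13.5
(125, 243, 50, 40)
y ctr 400.0663450180925 width 121.97152961239328 x ctr 501.28523697653566
```

Emit:
{"fn": "servo_tool", "kwargs": {"moves": [[[0, -0.05, 0, 0, 0, 0, -1], [0, -0.15, 0, 0, 0, 0, -1], [0, -0.3, 0, 0, 0, 0, -1], [-0.1, -0.3, 0.06, 0, 0, 0, -1], [-0.25, -0.3, 0.15, 0, 0, 0, -1], [-0.39, -0.3, 0.24, 0, 0, 0, -1], [-0.39, -0.3, 0.24, 0, 0, 0, -1]]]}}

```text
time: 76.97
eef_pos: [560.2, 337.5, 50.5]
tcp_rot: [-1.35, -0.959, 0.961]
ft_force: [0.5, -0.4, -3.1]
finger_gap: 0.156
```

Emit:
{"fn": "servo_tool", "kwargs": {"moves": [[[0, 0.1, 0, 0, 0, 0, -1], [0, 0.18, 0, 0, 0, 0, -1], [0, 0.23, 0, 0, 0, 0, -1], [0, 0.23, 0, 0, 0, 0, -1]]]}}

```text
time: 77.47
eef_pos: [561.4, 338.3, 26.3]
tcp_rot: [-1.35, -0.958, 0.962]
ft_force: [0.3, 0.5, -1.8]
finger_gap: 0.156
```

```bash
python3 pc.py; python3 -c "
from h import *
go([561.5,338.7,38.5])"
```

```text
shift/100 [-5.035  0.467  4.196] turn/30 [0. 0. 0.] grip now [561.4 338.4  45.1] q [ 0.84  0.51 -0.26  0.   -0.81 -2.75] t 77.47 F [ 0.3  0.5 -1.8] gap 13.8
(136, 243, 67, 54)
y ctr 350.7118194751856 width 163.33870514525523 x ctr 466.88493270347686
shift/100 [0.001 0.071 0.001] turn/30 [0. 0. 0.] grip now [561.6 338.6  45.6] q [ 0.84  0.51 -0.25  0.   -0.81 -2.75] t 77.53 F [ 0.2  0.1 -2.3] gap 13.7
```

Emit:
{"fn": "servo_tool", "kwargs": {"moves": [[[0, 0.03, 0.015, 0, 0, 0, -1], [0, 0.06, 0.015, 0, 0, 0, -1], [0, 0.07, 0.015, 0, 0, 0, -1], [0, 0.07, 0.015, 0, 0, 0, -1]]]}}

```text
time: 78.03
eef_pos: [560.1, 339.2, 20.4]
tcp_rot: [-1.35, -0.959, 0.961]
ft_force: [0.1, 0.5, -1.1]
finger_gap: 0.157
```

Emit:
{"fn": "servo_tool", "kwargs": {"moves": [[[0, 0, 0, 0, 0, 0, -0.5], [0, 0, 0, 0, 0, 0, 0], [0, 0, 0, 0, 0, 0, 0], [0, 0, 0, 0, 0, 0, 0], [0, -0.1, 0, 0, 0, 0, 0], [0, -0.3, 0, 0, 0, 0, 0], [0, -0.6, 0, 0, 0, 0, 0], [0, -0.9, 0, 0, 0, 0, 0]]]}}

```text
time: 79.03
eef_pos: [560.2, 339.2, 111.9]
tcp_rot: [-1.35, -0.96, 0.961]
ft_force: [-0.3, -0.1, -0.2]
finger_gap: 0.499
```

Emit:
{"fn": "servo_tool", "kwargs": {"moves": [[[0, -0.4, 0, 0, 0, 0, 0], [0, -0.8, 0, 0, 0, 0, 0], [-0.4, -1, -0.4, 0, 0, 0, 0], [-0.8, -1, -0.8, 0, 0, 0, 0], [-1, -1, -1, 0, 0, 0, 0], [-1, -1, -1, 0, 0, 0, 0]]]}}

```text
time: 79.78
eef_pos: [622.6, 210.1, 211.3]
tcp_rot: [-1.351, -0.958, 0.958]
ft_force: [-0.2, 1.0, 0.4]
finger_gap: 0.5
```

```bash
python3 - <<'E'
from h import *
go([0,0,0]); t=grab("top"); s=grab("scene")
hsv=cv2.cvtColor(t["color"],cv2.COLOR_RGB2HSV).astype(int);h,sa,v=hsv[...,0],hsv[...,1],hsv[...,2]
m=((sa<85)&(v<130)).astype(np.uint8); m[:,:105]=0;m[:,215:]=0;m[:236]=0;m[325:]=0
c=max(cv2.findContours(m,0,1)[0],key=cv2.contourArea); e=cv2.fitEllipse(cv2.convexHull(c)); print("pan",e,onz(t,[e[0]],53).round(1))
w=((h<10)&(sa>120)).astype(np.uint8); w[:,:120]=0;w[:,215:]=0;w[:230]=0;w[310:]=0
ys,xs=np.nonzero(w); print("tile px",len(xs)); 
if len(xs): print(cv2.boundingRect(np.c_[xs,ys].astype(np.int32)), onz(t,[[xs.min(),270],[xs.max(),270],[180,ys.max()],[180,ys.min()]],5).round(1))
n=cv2.cvtColor(s["color"],7); o=cv2.cvtColor(cv2.imread("pics/scene0.png"),6)
for kx,(x,y) in {"box":(308,229),"lid":(267,277),"caddy":(449,242)}.items():
    r=cv2.matchTemplate(n[y-35:y+35,x-35:x+35],o[y-20:y+20,x-20:x+20],cv2.TM_CCOEFF_NORMED); print(kx,np.subtract(np.unravel_index(r.argmax(),r.shape),15),r.max().round(2))
E
```

```text
shift/100 [-4.037  2.3    5.185] turn/30 [0. 0. 0.] grip now [622.6 210.1 230.1] q [ 0.62  0.34 -0.05  0.   -1.18 -2.53] t 79.78 F [-0.2  1.   0.4] gap 44.0
pan ((160.78274536132812, 271.8072509765625), (48.88975143432617, 51.2137565612793), 39.311702728271484) [[462.  370.8  53. ]]
tile px 7
(146, 245, 44, 48) [[469.4 427.9   5. ]
 [468.4 316.8   5. ]
 [412.6 338.6   5. ]
 [532.9 341.6   5. ]]
box [0 0] 1.0
lid [0 0] 0.99
caddy [0 0] 1.0
```

```bash
python3 -c "
from bench import env
print(env.finish_job())"
```

```text
the job is handed in; nothing more can be done
None
```

I handed the job in at about 80 s on the robot's clock, with both parts done. The final checks agree, apart from some uncertainty about how two of the sticks rest.

- **Charcoal:** I tipped the pan over the tray, and a picture afterwards showed the pan empty and both pieces in the tray. A later automatic count found only one dark blob. That threshold check was crude and the arm was near the view, so I relied on the picture.
- **Pan:** I stood the empty pan on the tile, but it was knocked about 40 mm aside while I was working on the sticks. I picked it up by the handle again and put it back. The last measurement put it at (462, 371) mm, against a tile centre of about (464.5, 371) mm.
- **Sticks:** All four sticks are off the mat and in the vase.
    - **First and second:** They measured as resting tip-down and leaning on the panel side at about 20° and 24°. The first leans a little less than the lean mark suggests, roughly 20 mm short.
    - **Third and fourth:** I had used up the allowed pictures, so I checked these only from pixel values. The fourth shows beside the first. The third is largely hidden between its neighbours, so its exact lean is inferred.
- **Other objects:** The incense box, lid rest and caddy show no shift in the scene camera.

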